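# Pack a jewellery order in two layers and tally it

### The arm

A 6-joint arm with a two-finger parallel gripper is mounted at the origin on the work surface. World frame = base frame: x ahead of the robot, y to its left, z up, the work surface at z = 0. Lengths are in mm, angles in rad, forces in N, time in s.
With the tool pointing down it reaches from about 325 to 900 mm from the base axis. Payload 6.1 kg.
Tool frame: the origin (TCP) lies midway between the tips of the shut fingers; the grasp point (between the pads) lies 19 mm behind it; z points along the fingers, y is the line along which they close (so a half turn about z gives the same grasp; the last joint's range is limited). The gripper opens to 85 mm and grips with 20 to 120 N. Pads are 22 mm wide; open, the fingers measure 114 mm over their backs; the gripper's body (76 mm by 85 mm) begins 54 mm behind the grasp point. The pads swing forward as they close: fully open they stand 13 mm farther back than shut.
Start: joints at [-0.126, 0.22, 1.526, -0, 1.395, -0.126], TCP at [624.993, -0.003, 231.3] pointing down, gripper open.
Joint ranges: [-2.98, 2.98], [-0.91, 2.08], [0.09, 2.57], [-1.24, 4.39], [0.2, 2.65], [-2.68, 2.68]. Speed limits (rad/s): [2.57, 2.57, 3.01, 3.14, 3.14, 3.14].

### API

Orientations are given as a unit quaternion [x, y, z, w].
In Python, from bench import ctrl gives the robot as it stands.
- The arm moves only by the tool play_rows, never from a script. Its argument "commands" is a list of rows, each an object with "xyz": the shift along the tool's x, y, z in mm, a list of three; "delta_rot": the turn, a rotation vector about the tool's x, y, z in rad, a list of three; "jaw": the closure, from -1 (fully open) to 1 (shut). A call has 1 to 10 rows; each row is the pose to reach, as a shift and turn from the pose commanded when the call began, along the tool's axes at that moment; what a row does not reach only later rows make up. A row lasts 1/12 s, in which the tool goes at most 41.7 mm and 7.16 degrees, less where a joint would pass 70% of its speed; a pose out of reach is approached as far as the arm can. A call with a gripper value outside its range is refused whole. The fingers move at their own pace and stop on an object; the grip force is fixed at half the most. Time passes only in rows, so rows that repeat a pose let the fingers close. It gives the time, the measured TCP pose, the force, the opening and the grip force at its end, in the units of the state.
- ctrl.get_state(): the state, without advancing time (a new reading comes with each control period).
- ctrl.camera(name): name is "scene" or "side" or "wrist"; returns a dict with "frame" (400x640x3 uint8, red, green, blue), "intrinsics" (3x3 intrinsics, pixels), "xyz" and "orientation" of the camera in the world. Camera axes: x right, y up, looking along -z (the intrinsics and any distortion apply to the point x, -y, -z); pixel columns grow to the right and rows downward; lengths in mm; the calibration is good to about 2 mm. The wrist camera is an equidistant fisheye: a pixel r from the principal point sees the ray r / f radians off the axis. A picture is of the moment at which its call begins. There is no depth.
- ctrl.hand_in(): hands the job in; it is judged then, once.
The state is a dict: "time_s": time; "qpos": joint angles; "qvel": joint speeds; "joint_efforts": joint torques, N m; "eef_pos": TCP position; "tool_rot": TCP orientation; "ft_force": force on the tool from outside, world axes, zero at the start; "torque": the same for the moment, N m; "width": opening from 0.0 (shut) to 1.0 (fully open); "grip_force": force on a finger pad.
Only numpy, scipy, OpenCV 4.12 (cv2) and the standard library are available. Lean on these libraries where they do the work, as an engineer would, in place of code of your own. Each camera call takes 0.05 s, during which the arm holds its last target. There are 200 camera calls.

### The job

Pack this order into the open wooden case in layers: first stand all the bead tubs upright on its floor, then seat the divider plate level on the ledges above them, then lay all the card gift boxes flat on the divider beside its handle, square with the case and none on top of another. When the case is packed, press the key of the bench counter right down until it clicks and let it go. Leave the other things on the bench where they are.

Things in the scene. Friction and masses are not known exactly. Their poses are not given: they have to be found in the camera images.
- case: Open dark wooden packing case, fixed to the bench. Outside 162 (x) x 232 (y) x 70 mm high, walls 6 mm, floor 6 mm thick, so 150 x 220 mm inside. Along the inside of both long walls (the walls at +x and -x) runs a ledge 10 mm wide whose top is 50 mm above the bench (underside 38 mm). Origin: centre of the underside; z up.
- divider: Divider: flat white plastic plate 142 (x) x 212 (y) x 6 mm with one upright wooden bar handle across its middle, 70 mm long along x, 14 mm thick along y, its top 42 mm above the plate's underside. 0.17 to 0.29 kg. It drops into the case with 4 mm play all round and rests on the two ledges, plate underside 50 mm above the bench, long side along the case's long side, either way round. Lies flat on the bench at the start. Origin: centre of the plate's underside; z up.
- key (a joint): Travel of the counter's sprung key in m: 0 released, 0.006 fully down (clicks). Needs about 5 N to go fully down, springs back when released.
- key_top (a point): Centre of the top face of the counter's key: a round white button 30 mm across standing on the grey bench counter, its top 56 mm above the bench when released and 12 mm from the middle of the block towards its -x side. It is pressed straight down.
- counter: Bench counter that tallies packed orders: low grey block 70 (x) x 90 (y) x 34 mm high, fixed to the bench, with the key on top. Origin: centre of the underside.
- tub0: Round tub of beads with a screw lid, 48 mm across, 38 mm high, 60 to 130 g. Two or three tubs are there; None if absent. Origin: centre of the underside; z up, through the lid.
- tub1: Round tub of beads with a screw lid, 48 mm across, 38 mm high, 60 to 130 g. Two or three tubs are there; None if absent. Origin: centre of the underside; z up, through the lid.
- tub2: Round tub of beads with a screw lid, 48 mm across, 38 mm high, 60 to 130 g. Two or three tubs are there; None if absent. Origin: centre of the underside; z up, through the lid.
- giftbox0: Plain grey card gift box, 60 (x) x 46 (y) x 28 (z) mm, 50 to 100 g, lying flat. Two to four are there; None if absent. Origin: centre of the underside; z up.
- giftbox1: Plain grey card gift box, 60 (x) x 46 (y) x 28 (z) mm, 50 to 100 g, lying flat. Two to four are there; None if absent. Origin: centre of the underside; z up.
- giftbox2: Plain grey card gift box, 60 (x) x 46 (y) x 28 (z) mm, 50 to 100 g, lying flat. Two to four are there; None if absent. Origin: centre of the underside; z up.
- giftbox3: Plain grey card gift box, 60 (x) x 46 (y) x 28 (z) mm, 50 to 100 g, lying flat. Two to four are there; None if absent. Origin: centre of the underside; z up.
- pliers: Pliers with red grips, 165 mm long; loose on the bench, to be left where it is. Origin: on its underside.
- marker: Black marker pen, 142 mm long, 12 mm thick; loose on the bench, to be left where it is. Origin: on its underside.
- thread: White cone of pink thread, 84 mm wide at the foot, 110 mm high; loose on the bench, to be left where it is. Origin: on its underside.
- bowl: Small blue bowl, 90 mm wide, 35 mm high; loose on the bench, to be left where it is. Origin: on its underside.
- stone: Polished amber stone, 60 mm across, 24 mm high; loose on the bench, to be left where it is. Origin: on its underside.

How it is judged:
By the outcome, as a careful person would: the job done as asked, in the order asked, and still so for the second after the job is handed in, with the robot touching nothing.
Of tub0, tub1, tub2 only 2 to 3 are there at a start; the rules pass over those that are not, and their reading is None.
Of giftbox0, giftbox1, giftbox2, giftbox3 only 2 to 4 are there at a start; the rules pass over those that are not, and their reading is None.
At some moment in a run one of tub0, tub1, tub2, giftbox0, giftbox1, giftbox2, giftbox3 may be knocked a few centimetres aside while the robot is not near it.
It also fails if it takes over 210 s, if anything falls off the work surface, if the arm or the gripper's body presses on something with over 40 N, if the wrist force passes 120 N, or if a joint passes its speed limit or range.

## Working session

There is one attempt and no reset: what is moved stays moved. The work goes in short steps, Python scripts to look and compute and a tool call to move; the robot and the scene stay as the last step left them, time stands still between calls to the robot, and variables do not carry over. Pictures are saved under pics/ and viewed, at most 17 in all, crops included, and the job is handed in when it is done.

Besides the shell and the picture viewer there is one more tool, called after "Emit:" by a JSON object that holds its "api" and its "payload", one argument or row to a line. play_rows: Moves the arm, as the interface text tells. Its arguments: {"type":"object","properties":{"commands":{"type":"array","items":{"type":"object","properties":{"xyz":{"type":"array","items":{"type":"number"}},"delta_rot":{"type":"array","items":{"type":"number"}},"jaw":{"type":"number"}}}}},"required":["commands"]}

```bash
mkdir -p pics; ls; cat > h.py <<'E'
import numpy as np, cv2
from scipy.spatial.transform import Rotation as R
from bench import ctrl
def snap(name,fn=None):
    c=ctrl.camera(name)
    if fn: cv2.imwrite('pics/'+fn,cv2.cvtColor(c['frame'],cv2.COLOR_RGB2BGR))
    return c
def ray(c,u,v,fish=False):
    K=np.array(c['intrinsics']);x=(u-K[0,2])/K[0,0];y=(v-K[1,2])/K[1,1]
    if fish:
        r=np.hypot(x,y);s=np.sin(r)/r if r>1e-9 else 1
        d=np.array([x*s,-y*s,-np.cos(r)])
    else: d=np.array([x,-y,-1.])
    return R.from_quat(c['orientation']).apply(d)
def pos(c,u,v,z,fish=False):
    d=ray(c,u,v,fish);p=np.array(c['xyz'],float)
    return p+d*(z-p[2])/d[2]
def proj(c,P,fish=False):
    K=np.array(c['intrinsics']);q=R.from_quat(c['orientation']).inv().apply(np.array(P,float)-np.array(c['xyz']))
    x,y,z=q[...,0],-q[...,1],-q[...,2]
    if fish:
        r=np.hypot(x,y);t=np.arctan2(r,z);x,y=x/r*t,y/r*t
    else: x,y=x/z,y/z
    return np.stack([K[0,0]*x+K[0,2],K[1,1]*y+K[1,2]],-1)
E
python3 - <<'E'
from h import *
for n in ['scene','side','wrist']:
    c=snap(n,n+'0.png'); print(n,c['xyz'],c['orientation'],c['intrinsics'])
s=ctrl.get_state();print(s)
E
```

```text
pics
scene [1485.15141503 -123.73892068  911.80787058] [0.30479658 0.28437244 0.62608534 0.65897535] [[442.37179917   0.         332.47371003]
 [  0.         442.37179917 201.22305619]
 [  0.           0.           1.        ]]
side [339.34868085 923.8534468  806.31048334] [-0.05569559  0.44948324  0.88693503 -0.09060393] [[391.72684      0.         317.86377971]
 [  0.         391.72684    197.83250908]
 [  0.           0.           1.        ]]
wrist [623.93529443  66.29850187 372.25509779] [-1.32448228e-01  1.08280184e-03  1.77741736e-05  9.91189333e-01] [[309.70691629   0.         314.95764891]
 [  0.         309.70691629 199.03548539]
 [  0.           0.           1.        ]]
{'time_s': 0.15, 'qpos': array([-1.26094877e-01,  2.21040792e-01,  1.52735231e+00,  4.13476396e-05,
        1.39468277e+00, -1.26086427e-01]), 'qvel': array([-9.26144361e-05, -2.31204103e-03, -2.87933842e-03, -1.11092815e-04,
       -9.96049796e-05, -1.20246865e-03]), 'joint_efforts': array([ 5.24838761e-04, -4.97483325e+01, -3.89904678e+01, -1.73041117e-04,
        7.14129725e-03, -8.50862284e-05]), 'eef_pos': array([6.24541592e+02, 7.11869882e-02, 2.30451010e+02]), 'tool_rot': array([ 7.07112146e-01,  7.07101027e-01, -4.38201540e-04, -5.98647238e-04]), 'ft_force': array([ 1.2514811 , -0.12501713, -0.87388348]), 'torque': array([0.00617734, 0.0347985 , 0.00355927]), 'grip_force': 0.0, 'width': 1.0003282706674257}
```

View pics/scene0.png

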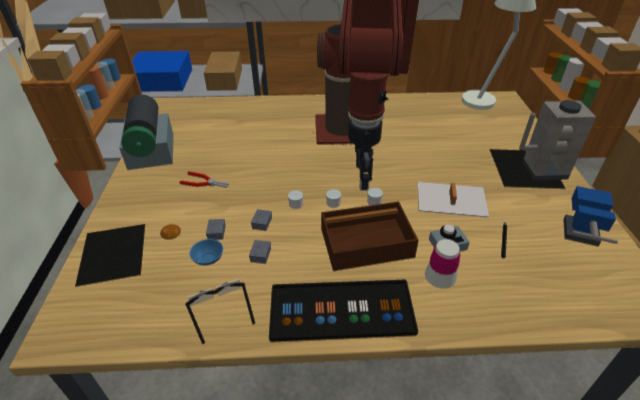

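View pics/wrist0.png

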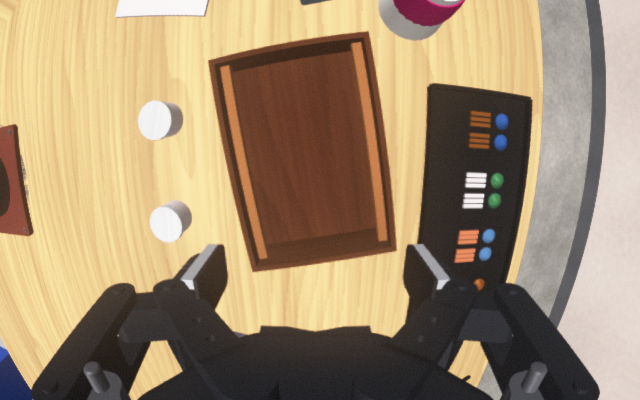

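The scene view shows three tubs at about (295,200), (333,198) and (375,197), and three gift boxes at (216,229), (262,220) and (260,252). The case is at (368,235), the divider at (452,200) and the counter at (449,238). The wrist view shows the case rim corners at (210,61), (369,33), (395,250) and (253,270).

```bash
cat > m.py <<'E'
from h import *
c=snap('scene')
def show(n,u,v,z): print(n,pos(c,u,v,z)[:2].round())
for n,u,v,z in [('t0',295,195,38),('t1',333,193,38),('t2',375,192,38),('g',215,226,28),('g',262,216,28),('g',260,248,28),
 ('div',417,183,6),('div',486,186,6),('div',487,215,6),('div',418,208,6),('bar',453,189,42),('key',449,229,56),('thread',444,270,0),('marker',504,240,6),('bowl',206,255,10),('stone',171,231,10),('pliers',205,180,5),
 ('case',322,211,70),('case',405,204,70),('case',416,236,70),('case',328,250,70)]: show(n,u,v,z)
w=snap('wrist')
for u,v in [(210,61),(369,33),(395,250),(253,270)]: print('case w',pos(w,u,v,70,True)[:2].round())
E
python3 m.py
```

```text
t0 [ 437. -176.]
t1 [433. -59.]
t2 [434.  72.]
g [ 554. -404.]
g [ 517. -273.]
g [ 646. -270.]
div [356. 224.]
div [382. 447.]
div [521. 405.]
div [479. 202.]
bar [436. 316.]
key [626. 252.]
thread [724. 223.]
marker [627. 420.]
bowl [ 648. -418.]
stone [ 550. -534.]
pliers [ 307. -477.]
case [550. -97.]
case [531. 145.]
case [662. 151.]
case [702. -87.]
case w [519. 127.]
case w [676. 152.]
case w [711. -74.]
case w [554. -98.]
```

View pics/side0.png

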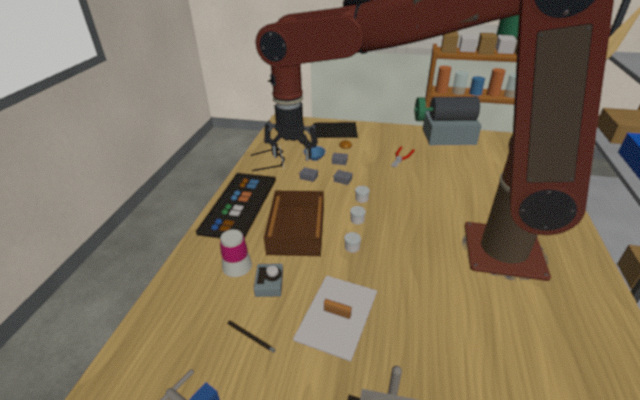

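The side view agrees: three tubs, three boxes, nothing hidden. The case is at about (615,27) with a yaw of 0.156. I'll move over the tubs with the tool aligned to the case.

Emit:
{"api": "play_rows", "payload": {
  "commands": [
    {"xyz":[-60,-175,0],"delta_rot":[0,0,-0.156],"jaw":-1},
    {"xyz":[-60,-175,0],"delta_rot":[0,0,-0.156],"jaw":-1},
    {"xyz":[-60,-175,0],"delta_rot":[0,0,-0.156],"jaw":-1},
    {"xyz":[-60,-175,0],"delta_rot":[0,0,-0.156],"jaw":-1},
    {"xyz":[-60,-175,0],"delta_rot":[0,0,-0.156],"jaw":-1},
    {"xyz":[-60,-175,0],"delta_rot":[0,0,-0.156],"jaw":-1},
    {"xyz":[-60,-175,0],"delta_rot":[0,0,-0.156],"jaw":-1},
    {"xyz":[-60,-175,0],"delta_rot":[0,0,-0.156],"jaw":-1}
  ]
}}

```text
time_s: 0.92
eef_pos: [450.7, -60.1, 231.8]
tool_rot: [0.65, 0.76, 0.0, 0.001]
ft_force: [-0.1, 0.2, -0.3]
width: 0.996
grip_force: 0.0
```

```bash
cat >> h.py <<'E'
def go(P,s=None):
    "tool-axis shift from measured TCP to world point"
    s=s or ctrl.get_state()
    return R.from_quat(s['tool_rot']).inv().apply(np.array(P,float)-s['eef_pos']).round(1)
def tubs(c,fish=True):
    "white lids: pixel blobs -> world at z=38"
    f=c['frame'];hsv=cv2.cvtColor(f,cv2.COLOR_RGB2HSV)
    m=((hsv[...,1]<40)&(hsv[...,2]>170)).astype(np.uint8)
    n,l,st,ce=cv2.connectedComponentsWithStats(cv2.morphologyEx(m,cv2.MORPH_OPEN,np.ones((3,3),np.uint8)))
    return [(st[i,:].tolist(),pos(c,*ce[i],38,fish)[:2].round(1)) for i in range(1,n) if st[i,4]>60]
E
python3 - <<'E'
from h import *
s=ctrl.get_state();print(s['time_s'],s['eef_pos'],R.from_quat(s['tool_rot']).as_matrix().round(3))
c=snap('wrist','w1.png')
for t in tubs(c): print(t)
E
```

```text
0.9167 [450.68920015 -60.05574305 231.78293666] [[-0.155  0.988  0.001]
 [ 0.988  0.155 -0.   ]
 [-0.     0.001 -1.   ]]
([578, 0, 27, 38, 753], array([821.8, 260.6]))
([632, 32, 8, 55, 407], array([958.2, 247.3]))
([297, 37, 44, 41, 1407], array([433.3,  70.8]))
([563, 120, 77, 280, 11360], array([1082.4, -179.7]))
([281, 151, 42, 43, 1388], array([435. , -57.3]))
([270, 250, 38, 34, 1011], array([ 434.9, -173.9]))
```

View pics/w1.png

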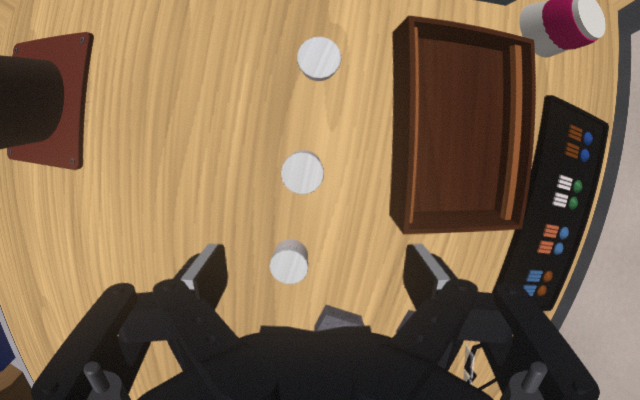

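The wrist view shows the lids at (319,58), (302,172) and (289,266), giving tubs at (433,71), (435,-57) and (435,-174). I'll grasp the middle one.

Emit:
{"api": "play_rows", "payload": {
  "commands": [
    {"xyz":[5,-15,30],"jaw":-1},
    {"xyz":[5,-15,70],"jaw":-1},
    {"xyz":[5,-15,110],"jaw":-1},
    {"xyz":[5,-15,150],"jaw":-1},
    {"xyz":[5,-15,190],"jaw":-1},
    {"xyz":[5,-15,215],"jaw":-1},
    {"xyz":[5,-15,228],"jaw":-1},
    {"xyz":[5,-15,228],"jaw":1},
    {"xyz":[5,-15,228],"jaw":1},
    {"xyz":[5,-15,228],"jaw":1}
  ]
}}

```text
validation failed for argument at $.co...
```

```bash
python3 - <<'E'
from h import *
w=type('x',(),{})
# use w1 image pose: pinhole calibration of saved frame not stored; refit case from scene cam
c=snap('scene')
# refine: candidate case pose, compare projected rim corners
for cx,cy,y in [(615,27,.156),(617,25,.156),(613,29,.156)]:
    r=R.from_euler('z',y).apply([[-81,-116,70],[-81,116,70],[81,116,70],[81,-116,70]])+[cx,cy,0]
    print(proj(c,r).round(0).tolist())
s=ctrl.get_state();print(s['eef_pos'],s['width'],s['grip_force'],s['ft_force'])
E
```

```text
[[321.0, 212.0], [399.0, 201.0], [418.0, 240.0], [333.0, 253.0]]
[[320.0, 212.0], [398.0, 201.0], [418.0, 241.0], [332.0, 254.0]]
[[322.0, 211.0], [399.0, 200.0], [419.0, 239.0], [334.0, 253.0]]
[450.814198   -59.79680398 231.44420684] 0.9974061312003512 0.0 [ 0.51660714  0.04760059 -0.18512089]
```

Emit:
{"api": "play_rows", "payload": {
  "commands": [
    {"xyz":[5,-15,30],"delta_rot":[0,0,0],"jaw":-1},
    {"xyz":[5,-15,70],"delta_rot":[0,0,0],"jaw":-1},
    {"xyz":[5,-15,110],"delta_rot":[0,0,0],"jaw":-1},
    {"xyz":[5,-15,150],"delta_rot":[0,0,0],"jaw":-1},
    {"xyz":[5,-15,190],"delta_rot":[0,0,0],"jaw":-1},
    {"xyz":[5,-15,215],"delta_rot":[0,0,0],"jaw":-1},
    {"xyz":[5,-15,228],"delta_rot":[0,0,0],"jaw":-1},
    {"xyz":[5,-15,228],"delta_rot":[0,0,0],"jaw":1},
    {"xyz":[5,-15,228],"delta_rot":[0,0,0],"jaw":1},
    {"xyz":[5,-15,228],"delta_rot":[0,0,0],"jaw":1}
  ]
}}

```text
time_s: 1.85
eef_pos: [435.8, -57.5, 4.2]
tool_rot: [0.65, 0.76, 0.0, 0.001]
ft_force: [-0.0, -0.2, 0.3]
width: 0.608
grip_force: 0.0
```

```bash
cat > case.py <<'E'
from h import *
im=cv2.imread('pics/w1.png')
cv2.imwrite('pics/w1c.png',cv2.resize(im[0:260,370:560],None,fx=3,fy=2.3*1.0) if 0 else cv2.resize(im[0:250,370:570],None,fx=2.4,fy=2.4))
E
python3 case.py
python3 - <<'E'
from h import *
s=ctrl.get_state();print(s['eef_pos'],s['width'],s['grip_force'],s['ft_force'])
E
```

```text
[435.76654428 -57.52138253   4.23164962] 0.608048196134634 0.0 [-0.03180719 -0.17715133  0.29036853]
```

Emit:
{"api": "play_rows", "payload": {
  "commands": [
    {"xyz":[0,0,0],"delta_rot":[0,0,0],"jaw":1},
    {"xyz":[0,0,0],"delta_rot":[0,0,0],"jaw":1},
    {"xyz":[0,0,0],"delta_rot":[0,0,0],"jaw":1},
    {"xyz":[0,0,-30],"delta_rot":[0,0,0],"jaw":1},
    {"xyz":[0,0,-65],"delta_rot":[0,0,0],"jaw":1},
    {"xyz":[0,0,-105],"delta_rot":[0,0,0],"jaw":1},
    {"xyz":[0,0,-120],"delta_rot":[0,0,0],"jaw":1},
    {"xyz":[0,0,-120],"delta_rot":[0,0,0],"jaw":1}
  ]
}}

```text
time_s: 2.52
eef_pos: [438.0, -58.5, 128.8]
tool_rot: [0.65, 0.76, 0.002, 0.005]
ft_force: [0.8, 0.3, -0.2]
width: 0.547
grip_force: 62.0
```

```bash
python3 - <<'E'
from h import *
s=ctrl.get_state();print(s['eef_pos'],s['width'],s['grip_force'],s['ft_force'])
for p in [(0,0),(0,65),(0,-65)]:
    P=R.from_euler('z',.156).apply([*p,0])+[615,27,0]; print(P.round(1), go([P[0],P[1],10],s))
E
```

```text
[438.02864544 -58.51532701 128.79737282] 0.5465877881602109 61.96529746055603 [ 0.75123059  0.25693412 -0.15749031]
[615.  27.   0.] [ 57.5 187.  120.3]
[604.9  91.2   0. ] [122.5 187.  120. ]
[625.1 -37.2   0. ] [ -7.5 187.  120.6]
```

View pics/w1c.png

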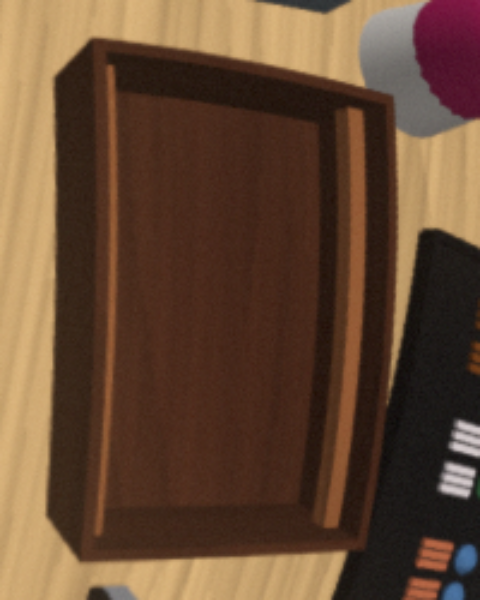

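The crop shows the case rim corners at (94,39), (393,97), (364,548) and (82,559). Width and grip force say the tub is held, so I'll carry it over the case and measure the rim from close by.

Emit:
{"api": "play_rows", "payload": {
  "commands": [
    {"xyz":[-8,40,0],"delta_rot":[0,0,0],"jaw":1},
    {"xyz":[-8,80,0],"delta_rot":[0,0,0],"jaw":1},
    {"xyz":[-8,120,0],"delta_rot":[0,0,0],"jaw":1},
    {"xyz":[-8,160,0],"delta_rot":[0,0,0],"jaw":1},
    {"xyz":[-8,187,0],"delta_rot":[0,0,0],"jaw":1},
    {"xyz":[-8,187,0],"delta_rot":[0,0,0],"jaw":1},
    {"xyz":[-8,187,0],"delta_rot":[0,0,0],"jaw":1}
  ]
}}

```text
time_s: 3.1
eef_pos: [620.1, -35.8, 121.3]
tool_rot: [0.65, 0.76, -0.001, -0.001]
ft_force: [-0.3, 1.1, -0.9]
width: 0.545
grip_force: 62.2
```

```bash
python3 - <<'E'
from h import *
c=snap('wrist')
f=cv2.cvtColor(c['frame'],cv2.COLOR_RGB2BGR)
P=R.from_euler('z',.156).apply([[-81,-116,70],[-81,116,70],[81,116,70],[81,-116,70]])+[615,27,0]
q=proj(c,P,True);print(q.round())
for i in range(4):
    for t in np.linspace(0,1,40):
        u,v=proj(c,P[i]*(1-t)+P[(i+1)%4]*t,True)
        if 0<=u<640 and 0<=v<400: cv2.circle(f,(int(u),int(v)),0,(0,255,0),-1)
cv2.imwrite('pics/w2.png',f[:, :])
s=ctrl.get_state();print(s['eef_pos'],s['width'],s['grip_force'])
E
```

```text
[[215. 285.]
 [204. -37.]
 [442. -34.]
 [429. 285.]]
[619.1043683  -35.98106348 121.4411926 ] 0.5483177641446854 62.21341609954834
```

View pics/w2.png

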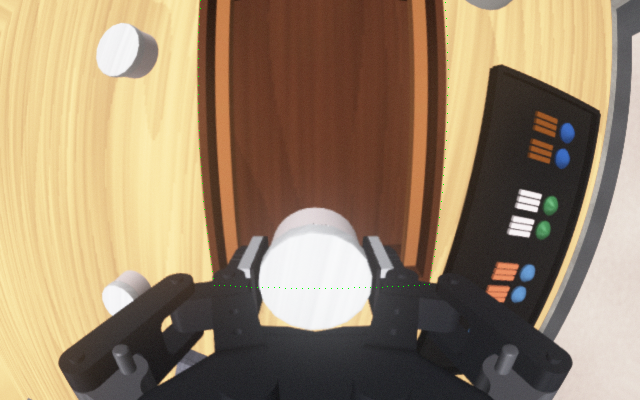

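The dotted rim outline matches the case at its side walls (columns about 203 and 443, rows 0–280). The pose is good enough, so I'll lower the tub and release it.

Emit:
{"api": "play_rows", "payload": {
  "commands": [
    {"xyz":[-1,4,20],"delta_rot":[0,0,0],"jaw":1},
    {"xyz":[-1,4,50],"delta_rot":[0,0,0],"jaw":1},
    {"xyz":[-1,4,85],"delta_rot":[0,0,0],"jaw":1},
    {"xyz":[-1,4,105],"delta_rot":[0,0,0],"jaw":1},
    {"xyz":[-1,4,113],"delta_rot":[0,0,0],"jaw":1},
    {"xyz":[-1,4,113],"delta_rot":[0,0,0],"jaw":1},
    {"xyz":[-1,4,113],"delta_rot":[0,0,0],"jaw":-0.6},
    {"xyz":[-1,4,113],"delta_rot":[0,0,0],"jaw":-0.6},
    {"xyz":[-1,4,113],"delta_rot":[0,0,0],"jaw":-0.6}
  ]
}}

```text
time_s: 3.9
eef_pos: [624.1, -36.8, 10.8]
tool_rot: [0.65, 0.76, 0.0, 0.0]
ft_force: [-1.0, 0.5, -0.4]
width: 0.801
grip_force: 0.0
```

Emit:
{"api": "play_rows", "payload": {
  "commands": [
    {"xyz":[0,0,-35],"delta_rot":[0,0,0],"jaw":-0.6},
    {"xyz":[0,0,-75],"delta_rot":[0,0,0],"jaw":-0.6},
    {"xyz":[0,0,-110],"delta_rot":[0,0,0],"jaw":-1},
    {"xyz":[24,-30,-115],"delta_rot":[0,0,0],"jaw":-1},
    {"xyz":[49,-60,-115],"delta_rot":[0,0,0],"jaw":-1},
    {"xyz":[74,-92,-115],"delta_rot":[0,0,0],"jaw":-1},
    {"xyz":[98,-124,-115],"delta_rot":[0,0,0],"jaw":-1},
    {"xyz":[122,-155,-115],"delta_rot":[0,0,0],"jaw":-1},
    {"xyz":[136,-172,-115],"delta_rot":[0,0,0],"jaw":-1},
    {"xyz":[136,-172,-115],"delta_rot":[0,0,0],"jaw":-1}
  ]
}}

```text
time_s: 4.73
eef_pos: [429.2, 72.8, 124.5]
tool_rot: [0.649, 0.761, -0.001, -0.001]
ft_force: [-0.6, 0.4, -0.6]
width: 0.997
grip_force: 0.0
```

```bash
python3 - <<'E'
from h import *
c=snap('scene','s1.png')
for t in tubs(c,False): print('s',t)
c=snap('wrist')
for t in tubs(c): print('w',t)
s=ctrl.get_state();print(s['eef_pos'])
E
```

```text
s ([463, 91, 32, 14, 313], array([-160.5,  583. ]))
s ([418, 182, 70, 33, 1649], array([476.8, 302.8]))
s ([438, 240, 20, 15, 225], array([676.2, 238.3]))
w ([249, 0, 173, 57, 5157], array([437.4, 217.2]))
w ([552, 27, 20, 29, 446], array([633.6, 262.9]))
w ([290, 176, 59, 57, 2670], array([433.6,  72.2]))
w ([464, 341, 16, 7, 92], array([623. , -58.6]))
[433.36331149  71.27361004 125.81030553]
```

Emit:
{"api": "play_rows", "payload": {
  "commands": [
    {"xyz":[0,0,30],"delta_rot":[0,0,0],"jaw":-1},
    {"xyz":[0,0,70],"delta_rot":[0,0,0],"jaw":-1},
    {"xyz":[0,0,105],"delta_rot":[0,0,0],"jaw":-1},
    {"xyz":[0,0,122],"delta_rot":[0,0,0],"jaw":-1},
    {"xyz":[0,0,122],"delta_rot":[0,0,0],"jaw":-1},
    {"xyz":[0,0,122],"delta_rot":[0,0,0],"jaw":1},
    {"xyz":[0,0,122],"delta_rot":[0,0,0],"jaw":1},
    {"xyz":[0,0,122],"delta_rot":[0,0,0],"jaw":1},
    {"xyz":[0,0,122],"delta_rot":[0,0,0],"jaw":1},
    {"xyz":[0,0,122],"delta_rot":[0,0,0],"jaw":1}
  ]
}}

```text
time_s: 5.67
eef_pos: [435.9, 70.8, 5.5]
tool_rot: [0.65, 0.76, 0.001, 0.002]
ft_force: [-0.1, -1.2, 6.0]
width: 0.55
grip_force: 61.6
```

Emit:
{"api": "play_rows", "payload": {
  "commands": [
    {"xyz":[0,0,-30],"delta_rot":[0,0,0],"jaw":1},
    {"xyz":[0,0,-65],"delta_rot":[0,0,0],"jaw":1},
    {"xyz":[0,0,-100],"delta_rot":[0,0,0],"jaw":1},
    {"xyz":[-2,25,-120],"delta_rot":[0,0,0],"jaw":1},
    {"xyz":[-4,62,-120],"delta_rot":[0,0,0],"jaw":1},
    {"xyz":[-6,100,-120],"delta_rot":[0,0,0],"jaw":1},
    {"xyz":[-6,137,-120],"delta_rot":[0,0,0],"jaw":1},
    {"xyz":[-6,172,-120],"delta_rot":[0,0,0],"jaw":1},
    {"xyz":[-6,172,-120],"delta_rot":[0,0,0],"jaw":1},
    {"xyz":[-6,172,-120],"delta_rot":[0,0,0],"jaw":1}
  ]
}}

```text
time_s: 6.5
eef_pos: [605.2, 92.0, 122.9]
tool_rot: [0.65, 0.76, -0.0, -0.0]
ft_force: [-0.5, 1.0, -1.4]
width: 0.548
grip_force: 62.2
```

```bash
python3 - <<'E'
from h import *
s=ctrl.get_state();print(s['eef_pos'],s['width'],s['grip_force'],go([604.8,92.2,9.8],s))
E
```

```text
[605.22905839  91.9558427  122.93670094] 0.5479054393748614 62.184269428253174 [  0.3  -0.3 113.1]
```

Emit:
{"api": "play_rows", "payload": {
  "commands": [
    {"xyz":[0,0,20],"delta_rot":[0,0,0],"jaw":1},
    {"xyz":[0,0,50],"delta_rot":[0,0,0],"jaw":1},
    {"xyz":[0,0,85],"delta_rot":[0,0,0],"jaw":1},
    {"xyz":[0,0,105],"delta_rot":[0,0,0],"jaw":1},
    {"xyz":[0,0,113],"delta_rot":[0,0,0],"jaw":1},
    {"xyz":[0,0,113],"delta_rot":[0,0,0],"jaw":1},
    {"xyz":[0,0,113],"delta_rot":[0,0,0],"jaw":-0.6},
    {"xyz":[0,0,113],"delta_rot":[0,0,0],"jaw":-0.6},
    {"xyz":[0,0,113],"delta_rot":[0,0,0],"jaw":-0.6}
  ]
}}

```text
time_s: 7.25
eef_pos: [604.4, 91.8, 11.4]
tool_rot: [0.65, 0.76, 0.0, 0.001]
ft_force: [0.1, 0.2, -0.2]
width: 0.804
grip_force: 0.0
```

Emit:
{"api": "play_rows", "payload": {
  "commands": [
    {"xyz":[0,0,-35],"delta_rot":[0,0,0],"jaw":-0.6},
    {"xyz":[0,0,-75],"delta_rot":[0,0,0],"jaw":-0.6},
    {"xyz":[0,0,-115],"delta_rot":[0,0,0],"jaw":-1},
    {"xyz":[-237,-209,-115],"delta_rot":[0,0,0],"jaw":-1},
    {"xyz":[-237,-209,-115],"delta_rot":[0,0,0],"jaw":-1},
    {"xyz":[-237,-209,-115],"delta_rot":[0,0,0],"jaw":-1},
    {"xyz":[-237,-209,-115],"delta_rot":[0,0,0],"jaw":-1},
    {"xyz":[-237,-209,-115],"delta_rot":[0,0,0],"jaw":-1},
    {"xyz":[-237,-209,-115],"delta_rot":[0,0,0],"jaw":-1},
    {"xyz":[-237,-209,-115],"delta_rot":[0,0,0],"jaw":-1}
  ]
}}

```text
time_s: 8.08
eef_pos: [446.4, -155.5, 125.9]
tool_rot: [0.65, 0.76, 0.0, 0.001]
ft_force: [0.4, -1.0, 0.6]
width: 1.0
grip_force: 0.0
```

Emit:
{"api": "play_rows", "payload": {
  "commands": [
    {"xyz":[0,0,0],"delta_rot":[0,0,0],"jaw":-1},
    {"xyz":[0,0,0],"delta_rot":[0,0,0],"jaw":-1}
  ]
}}

```text
time_s: 8.25
eef_pos: [446.8, -156.2, 125.9]
tool_rot: [0.652, 0.758, 0.0, 0.001]
ft_force: [0.2, 1.1, 0.1]
width: 1.002
grip_force: 0.0
```

```bash
python3 - <<'E'
from h import *
s=ctrl.get_state();print(s['eef_pos'])
c=snap('wrist','w3.png')
for t in tubs(c): print('w',t, go([*t[1],3.3],s))
E
```

```text
[ 446.7638045  -156.19758228  125.88760626]
w ([523, 78, 14, 40, 291], array([615.2, -31.6])) [ 97.9 185.1 122.7]
w ([536, 83, 10, 45, 176], array([630.8, -36.7])) [ 90.5 199.8 122.7]
w ([543, 91, 11, 35, 227], array([641.1, -37.1])) [ 88.6 209.9 122.7]
w ([270, 197, 57, 54, 2281], array([ 435.4, -173.8])) [-15.6 -14.  122.6]
```

Emit:
{"api": "play_rows", "payload": {
  "commands": [
    {"xyz":[-16,-14,20],"delta_rot":[0,0,0],"jaw":-1},
    {"xyz":[-16,-14,60],"delta_rot":[0,0,0],"jaw":-1},
    {"xyz":[-16,-14,100],"delta_rot":[0,0,0],"jaw":-1},
    {"xyz":[-16,-14,122],"delta_rot":[0,0,0],"jaw":-1},
    {"xyz":[-16,-14,122],"delta_rot":[0,0,0],"jaw":-1},
    {"xyz":[-16,-14,122],"delta_rot":[0,0,0],"jaw":1},
    {"xyz":[-16,-14,122],"delta_rot":[0,0,0],"jaw":1},
    {"xyz":[-16,-14,122],"delta_rot":[0,0,0],"jaw":1},
    {"xyz":[-16,-14,122],"delta_rot":[0,0,0],"jaw":1},
    {"xyz":[-16,-14,122],"delta_rot":[0,0,0],"jaw":1}
  ]
}}

```text
time_s: 9.13
eef_pos: [438.8, -173.2, 5.9]
tool_rot: [0.65, 0.76, 0.001, 0.002]
ft_force: [0.6, 2.4, 7.0]
width: 0.543
grip_force: 61.7
```

```bash
python3 - <<'E'
from h import *
s=ctrl.get_state();print(s['eef_pos'],s['width'],s['grip_force'],R.from_quat(s['tool_rot']).as_matrix().round(3)[0],go([615,27,10.3],s))
E
```

```text
[ 438.75888799 -173.16043392    5.9251986 ] 0.5433543205385792 61.6939651966095 [-0.156  0.988  0.005] [170.3 205.3  -4. ]
```

Emit:
{"api": "play_rows", "payload": {
  "commands": [
    {"xyz":[0,0,-35],"delta_rot":[0,0,0],"jaw":1},
    {"xyz":[0,0,-75],"delta_rot":[0,0,0],"jaw":1},
    {"xyz":[10,12,-110],"delta_rot":[0,0,0],"jaw":1},
    {"xyz":[35,43,-120],"delta_rot":[0,0,0],"jaw":1},
    {"xyz":[60,74,-120],"delta_rot":[0,0,0],"jaw":1},
    {"xyz":[86,105,-120],"delta_rot":[0,0,0],"jaw":1},
    {"xyz":[111,136,-120],"delta_rot":[0,0,0],"jaw":1},
    {"xyz":[136,167,-120],"delta_rot":[0,0,0],"jaw":1},
    {"xyz":[161,197,-120],"delta_rot":[0,0,0],"jaw":1},
    {"xyz":[170,209,-120],"delta_rot":[0,0,0],"jaw":1}
  ]
}}

```text
time_s: 9.97
eef_pos: [619.5, 32.3, 125.1]
tool_rot: [0.649, 0.761, 0.002, 0.001]
ft_force: [-0.5, -0.5, -0.3]
width: 0.549
grip_force: 62.1
```

Emit:
{"api": "play_rows", "payload": {
  "commands": [
    {"xyz":[0,0,0],"delta_rot":[0,0,0],"jaw":1},
    {"xyz":[0,0,0],"delta_rot":[0,0,0],"jaw":1},
    {"xyz":[0,0,0],"delta_rot":[0,0,0],"jaw":1}
  ]
}}

```text
time_s: 10.22
eef_pos: [615.9, 27.7, 123.7]
tool_rot: [0.65, 0.76, -0.0, 0.0]
ft_force: [-0.4, -0.2, -1.7]
width: 0.548
grip_force: 62.1
```

```bash
python3 - <<'E'
from h import *
s=ctrl.get_state();print(s['eef_pos'],s['width'],s['grip_force'],s['tool_rot'].round(3),go([615,27,10.3],s))
c=snap('wrist')
for t in tubs(c): print('w',t)
E
```

```text
[615.93270975  27.65578204 123.69180914] 0.548227773076847 62.11437106132507 [ 0.65  0.76 -0.    0.  ] [ -0.5  -1.  113.4]
w ([440, 0, 28, 20, 378], array([696.7, 202.7]))
w ([527, 0, 54, 36, 1444], array([809.7, 242.8]))
w ([553, 31, 87, 369, 14543], array([1022.3,  -24.2]))
w ([279, 84, 66, 66, 3380], array([601.9,  92.8]))
w ([587, 164, 15, 51, 199], array([905. ,  88.9]))
w ([259, 211, 112, 120, 10110], array([623.6, -31.6]))
w ([499, 247, 26, 19, 354], array([807.8,   5.1]))
w ([381, 266, 9, 12, 65], array([681.8, -21.3]))
w ([491, 271, 25, 17, 343], array([807.9, -19.8]))
```

Emit:
{"api": "play_rows", "payload": {
  "commands": [
    {"xyz":[0,0,20],"delta_rot":[0,0,0],"jaw":1},
    {"xyz":[0,0,50],"delta_rot":[0,0,0],"jaw":1},
    {"xyz":[0,0,85],"delta_rot":[0,0,0],"jaw":1},
    {"xyz":[0,0,105],"delta_rot":[0,0,0],"jaw":1},
    {"xyz":[0,0,113],"delta_rot":[0,0,0],"jaw":1},
    {"xyz":[0,0,113],"delta_rot":[0,0,0],"jaw":1},
    {"xyz":[0,0,113],"delta_rot":[0,0,0],"jaw":-0.6},
    {"xyz":[0,0,113],"delta_rot":[0,0,0],"jaw":-0.6},
    {"xyz":[0,0,113],"delta_rot":[0,0,0],"jaw":-0.6}
  ]
}}

```text
time_s: 11.02
eef_pos: [616.6, 27.4, 11.0]
tool_rot: [0.65, 0.76, 0.0, 0.0]
ft_force: [-0.7, -0.4, -0.2]
width: 0.802
grip_force: 0.0
```

Emit:
{"api": "play_rows", "payload": {
  "commands": [
    {"xyz":[0,0,-40],"delta_rot":[0,0,0],"jaw":-0.6},
    {"xyz":[0,0,-80],"delta_rot":[0,0,0],"jaw":-0.6},
    {"xyz":[0,0,-120],"delta_rot":[0,0,-0.1],"jaw":-1},
    {"xyz":[30,-13,-145],"delta_rot":[0,0,-0.2],"jaw":-1},
    {"xyz":[60,-26,-170],"delta_rot":[0,0,-0.3],"jaw":-1},
    {"xyz":[90,-39,-190],"delta_rot":[0,0,-0.4],"jaw":-1},
    {"xyz":[125,-53,-205],"delta_rot":[0,0,-0.5],"jaw":-1},
    {"xyz":[160,-68,-220],"delta_rot":[0,0,-0.6],"jaw":-1},
    {"xyz":[195,-83,-220],"delta_rot":[0,0,-0.7],"jaw":-1},
    {"xyz":[230,-98,-220],"delta_rot":[0,0,-0.8],"jaw":-1}
  ]
}}

```text
time_s: 11.85
eef_pos: [483.5, 241.5, 232.3]
tool_rot: [0.301, 0.954, 0.001, 0.002]
ft_force: [0.5, 1.0, 0.1]
width: 0.999
grip_force: 0.0
```

```bash
python3 - <<'E'
from h import *
s=ctrl.get_state();print(s['eef_pos'],R.from_quat(s['tool_rot']).as_matrix().round(3)[:2],s['qpos'].round(2),go([435,318,231],s))
E
```

```text
[483.54801577 241.45042219 232.3259902 ] [[-0.819  0.573  0.004]
 [ 0.573  0.819  0.001]] [ 0.32  0.01  1.75  0.    1.37 -0.64] [83.7 34.9  1.2]
```

Emit:
{"api": "play_rows", "payload": {
  "commands": [
    {"xyz":[35,15,0],"delta_rot":[0,0,-0.1],"jaw":-1},
    {"xyz":[70,29,0],"delta_rot":[0,0,-0.2],"jaw":-1},
    {"xyz":[84,35,0],"delta_rot":[0,0,-0.3],"jaw":-1},
    {"xyz":[84,35,0],"delta_rot":[0,0,-0.4],"jaw":-1},
    {"xyz":[84,35,0],"delta_rot":[0,0,-0.45],"jaw":-1},
    {"xyz":[84,35,0],"delta_rot":[0,0,-0.45],"jaw":-1},
    {"xyz":[84,35,0],"delta_rot":[0,0,-0.45],"jaw":-1}
  ]
}}

```text
time_s: 12.43
eef_pos: [435.4, 317.1, 230.5]
tool_rot: [0.083, 0.997, 0.0, 0.0]
ft_force: [1.1, 0.2, -0.0]
width: 0.997
grip_force: 0.0
```

```bash
cat >> h.py <<'E'
def save(c,fn):
    import pickle; pickle.dump(c,open('pics/'+fn+'.pkl','wb'))
E
python3 - <<'E'
from h import *
s=ctrl.get_state();print(s['eef_pos'],R.from_quat(s['tool_rot']).as_matrix().round(3)[:2])
c=snap('wrist','w4.png');save(c,'w4')
E
```

```text
[435.40076145 317.06593936 230.46900959] [[-0.986  0.166  0.   ]
 [ 0.166  0.986  0.   ]]
```

View pics/w4.png

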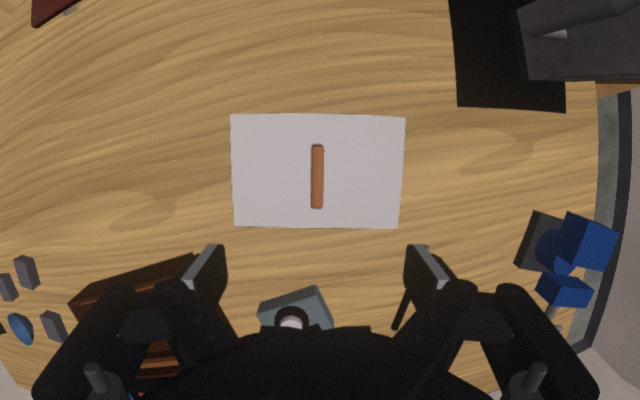

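The view shows the plate corners at (231,114), (405,118), (398,228) and (234,226), with the bar top running from (317,144) to (317,208).

```bash
python3 - <<'E'
from h import *
import pickle
c=pickle.load(open('pics/w4.pkl','rb'))
hsv=cv2.cvtColor(c['frame'],cv2.COLOR_RGB2HSV)
m=((hsv[...,1]<45)&(hsv[...,2]>140)).astype(np.uint8);m[:100]=0;m[245:]=0
n,l,st,_=cv2.connectedComponentsWithStats(m);i=1+np.argmax(st[1:,4]);print(st[i])
cn=max(cv2.findContours((l==i).astype(np.uint8),cv2.RETR_EXTERNAL,2)[0],key=len)[:,0]
P=np.array([pos(c,u,v,6,True)[:2] for u,v in cn],np.float32);(r)=cv2.minAreaRect(P);print('plate',r)
b=((hsv[...,0]<15)&(hsv[...,1]>110)&(hsv[...,2]>110)).astype(np.uint8);b[:130]=0;b[215:]=0;b[:,:300]=0;b[:,335:]=0
cn=max(cv2.findContours(b,cv2.RETR_EXTERNAL,2)[0],key=len)[:,0]
print('bar',cv2.minAreaRect(np.array([pos(c,u,v,42,True)[:2] for u,v in cn],np.float32)), cn.min(0),cn.max(0))
for u,v in [(317,144),(317,208)]: print(pos(c,u,v,42,True)[:2])
E
```

```text
[  230   113   176   116 18479]
plate ((434.6024169921875, 318.6077880859375), (210.88323974609375, 141.16598510742188), 79.48823547363281)
bar ((433.7456359863281, 319.65618896484375), (11.75537109375, 67.79798889160156), 80.32073974609375) [312 146] [323 207]
[398.12661958 325.1693273 ]
[468.24629665 313.46013586]
```

Emit:
{"api": "play_rows", "payload": {
  "commands": [
    {"xyz":[1,2,30],"delta_rot":[0,0,0.016],"jaw":-1},
    {"xyz":[1,2,70],"delta_rot":[0,0,0.016],"jaw":-1},
    {"xyz":[1,2,110],"delta_rot":[0,0,0.016],"jaw":-1},
    {"xyz":[1,2,150],"delta_rot":[0,0,0.016],"jaw":-1},
    {"xyz":[1,2,185],"delta_rot":[0,0,0.016],"jaw":-1},
    {"xyz":[1,2,210],"delta_rot":[0,0,0.016],"jaw":-1},
    {"xyz":[1,2,218],"delta_rot":[0,0,0.016],"jaw":-1},
    {"xyz":[1,2,218],"delta_rot":[0,0,0.016],"jaw":-1},
    {"xyz":[1,2,218],"delta_rot":[0,0,0.016],"jaw":1},
    {"xyz":[1,2,218],"delta_rot":[0,0,0.016],"jaw":1}
  ]
}}

```text
time_s: 13.32
eef_pos: [436.7, 320.2, 14.6]
tool_rot: [0.091, 0.996, 0.001, 0.002]
ft_force: [0.1, 0.0, -0.5]
width: 0.743
grip_force: 0.0
```

Emit:
{"api": "play_rows", "payload": {
  "commands": [
    {"xyz":[0,0,0],"delta_rot":[0,0,0],"jaw":1},
    {"xyz":[0,0,0],"delta_rot":[0,0,0],"jaw":1},
    {"xyz":[0,0,0],"delta_rot":[0,0,0],"jaw":1},
    {"xyz":[0,0,0],"delta_rot":[0,0,0],"jaw":1},
    {"xyz":[0,0,0],"delta_rot":[0,0,0],"jaw":1},
    {"xyz":[0,0,0],"delta_rot":[0,0,0],"jaw":1}
  ]
}}

```text
time_s: 13.82
eef_pos: [435.5, 319.7, 13.4]
tool_rot: [0.09, 0.996, 0.0, 0.001]
ft_force: [-1.6, -0.9, 5.7]
width: 0.155
grip_force: 60.2
```

```bash
python3 - <<'E'
from h import *
s=ctrl.get_state();print(s['eef_pos'],s['width'],s['grip_force'],s['ft_force'],R.from_quat(s['tool_rot']).as_matrix().round(3)[:2],s['qpos'].round(2),go([615,27,12],s))
E
```

```text
[435.52933471 319.72325769  13.40873687] 0.15544977362457427 60.24369835853577 [-1.57523032 -0.91066324  5.72133296] [[-0.984  0.18   0.001]
 [ 0.18   0.984  0.001]] [ 0.49  0.29  1.9  -0.    0.95 -0.9 ] [-229.2 -255.7    1.5]
```

Emit:
{"api": "play_rows", "payload": {
  "commands": [
    {"xyz":[0,0,-15],"delta_rot":[0,0,0],"jaw":1},
    {"xyz":[0,0,-40],"delta_rot":[0,0,0],"jaw":1},
    {"xyz":[0,0,-70],"delta_rot":[0,0,0],"jaw":1},
    {"xyz":[0,0,-100],"delta_rot":[0,0,0],"jaw":1},
    {"xyz":[-15,-17,-120],"delta_rot":[0,0,-0.04],"jaw":1},
    {"xyz":[-35,-39,-120],"delta_rot":[0,0,-0.08],"jaw":1},
    {"xyz":[-57,-64,-120],"delta_rot":[0,0,-0.13],"jaw":1},
    {"xyz":[-80,-90,-120],"delta_rot":[0,0,-0.18],"jaw":1},
    {"xyz":[-103,-115,-120],"delta_rot":[0,0,-0.23],"jaw":1},
    {"xyz":[-125,-140,-120],"delta_rot":[0,0,-0.28],"jaw":1}
  ]
}}

```text
time_s: 14.65
eef_pos: [532.6, 157.6, 131.7]
tool_rot: [-0.051, 0.999, -0.0, -0.001]
ft_force: [0.4, 1.7, -2.4]
width: 0.151
grip_force: 59.0
```

```bash
python3 - <<'E'
from h import *
s=ctrl.get_state();print(s['eef_pos'],s['width'],s['grip_force'],s['ft_force'],s['torque'],R.from_quat(s['tool_rot']).as_matrix().round(3)[:2],go([615,27,132],s))
E
```

```text
[532.58175656 157.62232903 131.72814859] 0.15107468429632157 58.96974205970764 [ 0.41895869  1.74972531 -2.43334674] [ 0.01607705 -0.03134762 -0.02519653] [[-0.995 -0.102 -0.001]
 [-0.102  0.995 -0.   ]] [ -68.7 -138.3   -0.3]
```

Emit:
{"api": "play_rows", "payload": {
  "commands": [
    {"xyz":[-12,-24,0],"delta_rot":[0,0,-0.03],"jaw":1},
    {"xyz":[-27,-54,0],"delta_rot":[0,0,-0.057],"jaw":1},
    {"xyz":[-42,-84,0],"delta_rot":[0,0,-0.057],"jaw":1},
    {"xyz":[-57,-114,0],"delta_rot":[0,0,-0.057],"jaw":1},
    {"xyz":[-69,-138,0],"delta_rot":[0,0,-0.057],"jaw":1},
    {"xyz":[-69,-138,0],"delta_rot":[0,0,-0.057],"jaw":1},
    {"xyz":[-69,-138,0],"delta_rot":[0,0,-0.057],"jaw":1},
    {"xyz":[-69,-138,0],"delta_rot":[0,0,-0.057],"jaw":1}
  ]
}}

```text
time_s: 15.32
eef_pos: [613.9, 28.9, 131.3]
tool_rot: [-0.078, 0.997, 0.0, -0.001]
ft_force: [-0.2, 0.7, -3.1]
width: 0.156
grip_force: 59.1
```

```bash
python3 - <<'E'
from h import *
s=ctrl.get_state();print(s['eef_pos'],R.from_quat(s['tool_rot']).as_matrix().round(3)[:2])
c=snap('wrist','w5.png');save(c,'w5')
c=snap('scene','s5.png');save(c,'s5')
E
```

```text
[613.89060253  28.91830657 131.26518257] [[-0.988 -0.155 -0.002]
 [-0.155  0.988  0.001]]
```

View pics/w5.png

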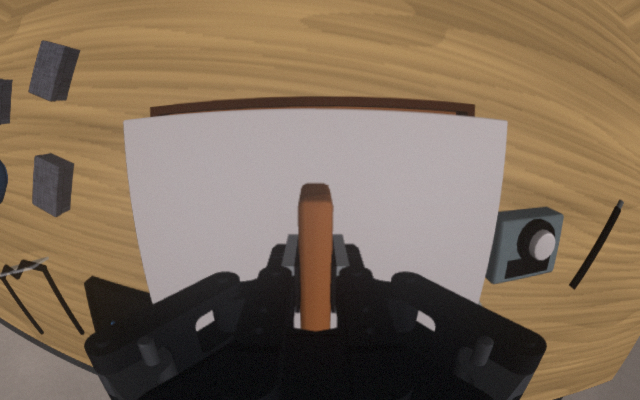

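The plate covers the case. Plate corners are at (125,121) and (506,122), and the case's -x rim corners at (151,106) and (474,104).

```bash
python3 - <<'E'
from h import *
import pickle
c=pickle.load(open('pics/w5.pkl','rb'))
a,b=[pos(c,u,v,125,True)[:2] for u,v in [(125,121),(506,122)]]
print('plate',a,b,(b-a),np.linalg.norm(b-a),np.arctan2(*(b-a)[::-1])-np.pi/2)
C=R.from_euler('z',.156).apply([[-81,-116,70],[-81,116,70]])+[615,27,0]
a2,b2=[pos(c,u,v,70,True)[:2] for u,v in [(151,106),(474,104)]]
print('case',a2,b2,np.linalg.norm(b2-a2),np.arctan2(*(b2-a2)[::-1])-np.pi/2,'expected',C)
ex=np.array([np.cos(.156),np.sin(.156)])
print('plate ctr',(a+b)/2+71*ex,'case ctr',(a2+b2)/2+81*ex)
E
```

```text
plate [560.21002735 -83.43335957] [528.7317707  120.52064806] [-31.47825665 203.95400762] 206.36888783748685 0.15313169688867578
case [552.31902213 -98.92002892] [515.78666288 127.62250051] 229.46923739859832 0.1598840466445106 expected [[ 553.00630269 -100.17618289   70.        ]
 [ 516.96091893  129.00656147   70.        ]]
plate ctr [614.60872165  29.57477462] case ctr [614.0692317   26.93604651]
```

Emit:
{"api": "play_rows", "payload": {
  "commands": [
    {"xyz":[1,-2.5,10],"delta_rot":[0,0,-0.003],"jaw":1},
    {"xyz":[1,-2.5,25],"delta_rot":[0,0,-0.003],"jaw":1},
    {"xyz":[1,-2.5,38],"delta_rot":[0,0,-0.003],"jaw":1},
    {"xyz":[1,-2.5,45],"delta_rot":[0,0,-0.003],"jaw":1},
    {"xyz":[1,-2.5,50],"delta_rot":[0,0,-0.003],"jaw":1},
    {"xyz":[1,-2.5,54],"delta_rot":[0,0,-0.003],"jaw":1},
    {"xyz":[1,-2.5,58],"delta_rot":[0,0,-0.003],"jaw":1},
    {"xyz":[1,-2.5,60],"delta_rot":[0,0,-0.003],"jaw":1},
    {"xyz":[1,-2.5,60],"delta_rot":[0,0,-0.003],"jaw":1}
  ]
}}

```text
time_s: 16.17
eef_pos: [614.3, 26.0, 72.1]
tool_rot: [-0.08, 0.997, 0.0, -0.0]
ft_force: [0.9, 0.1, -2.7]
width: 0.153
grip_force: 59.1
```

```bash
python3 - <<'E'
from h import *
s=ctrl.get_state();print(s['eef_pos'],s['ft_force'],s['torque'],s['width'],s['grip_force'])
c=snap('wrist');f=cv2.cvtColor(c['frame'],cv2.COLOR_RGB2BGR)
d=snap('scene');g=cv2.cvtColor(d['frame'],cv2.COLOR_RGB2BGR)[170:270,290:440]
cv2.imwrite('pics/w6.png',np.vstack([f,cv2.resize(g,(300,200),interpolation=2) if 0 else np.pad(cv2.resize(g,(300,200),interpolation=2),((0,0),(0,340),(0,0)))]))
E
```

```text
[614.27019828  26.01716363  72.08200395] [ 0.86332683  0.08607242 -2.74567077] [0.0261055  0.0243601  0.01123294] 0.1525064739512536 59.131595492362976
```

View pics/w6.png

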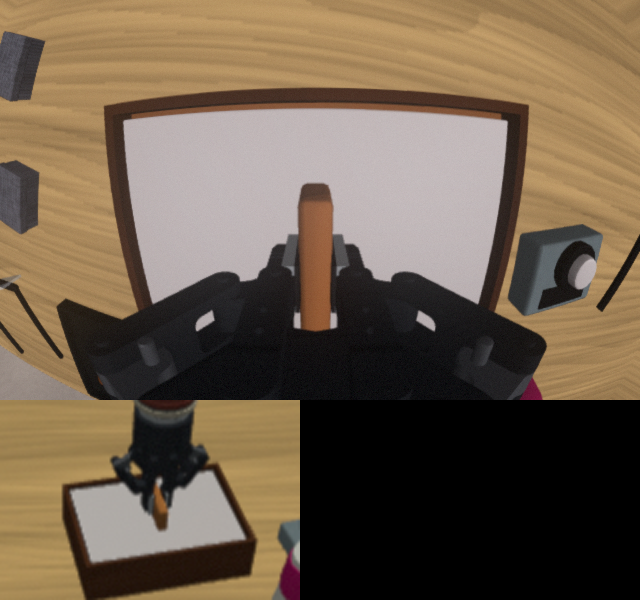

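The plate is inside the rim, with even gaps left (105→124) and right (508→527). I'll seat it.

Emit:
{"api": "play_rows", "payload": {
  "commands": [
    {"xyz":[0,0,3],"delta_rot":[0,0,0],"jaw":1},
    {"xyz":[0,0,6],"delta_rot":[0,0,0],"jaw":1},
    {"xyz":[0,0,8],"delta_rot":[0,0,0],"jaw":1},
    {"xyz":[0,0,9],"delta_rot":[0,0,0],"jaw":1},
    {"xyz":[0,0,10],"delta_rot":[0,0,0],"jaw":1},
    {"xyz":[0,0,10],"delta_rot":[0,0,0],"jaw":1}
  ]
}}

```text
time_s: 16.77
eef_pos: [614.2, 26.0, 63.4]
tool_rot: [-0.08, 0.997, -0.0, -0.0]
ft_force: [-5.4, -0.7, 5.9]
width: 0.152
grip_force: 60.4
```

Emit:
{"api": "play_rows", "payload": {
  "commands": [
    {"xyz":[0,0,-1],"delta_rot":[0,0,0],"jaw":0.3},
    {"xyz":[0,0,-1],"delta_rot":[0,0,0],"jaw":0.3},
    {"xyz":[0,0,-1],"delta_rot":[0,0,0],"jaw":0.3},
    {"xyz":[0,0,-1],"delta_rot":[0,0,0],"jaw":0.3},
    {"xyz":[0,0,-20],"delta_rot":[0,0,0],"jaw":0.3},
    {"xyz":[0,0,-55],"delta_rot":[0,0,0],"jaw":0.3},
    {"xyz":[0,0,-95],"delta_rot":[0,0,0],"jaw":-1},
    {"xyz":[0,0,-130],"delta_rot":[0,0,0],"jaw":-1},
    {"xyz":[0,0,-165],"delta_rot":[0,0,0],"jaw":-1}
  ]
}}

```text
time_s: 17.52
eef_pos: [614.2, 26.0, 229.2]
tool_rot: [-0.08, 0.997, -0.0, 0.0]
ft_force: [0.7, -0.7, -0.1]
width: 0.765
grip_force: 0.0
```

```bash
python3 - <<'E'
from h import *
s=ctrl.get_state();print(s['eef_pos'],s['width'])
c=snap('wrist');f=cv2.cvtColor(c['frame'],cv2.COLOR_RGB2BGR);save(c,'w7')
d=snap('scene');save(d,'s7');g=cv2.cvtColor(d['frame'],cv2.COLOR_RGB2BGR)
cv2.imwrite('pics/w7.png',np.vstack([f,np.hstack([cv2.resize(g[190:270,310:430],(300,200),interpolation=2),cv2.resize(g[190:290,170:340],(340,200),interpolation=2)])]))
E
```

```text
[614.23930247  26.00642516 229.15862057] 0.7645200081088399
```

View pics/w7.png

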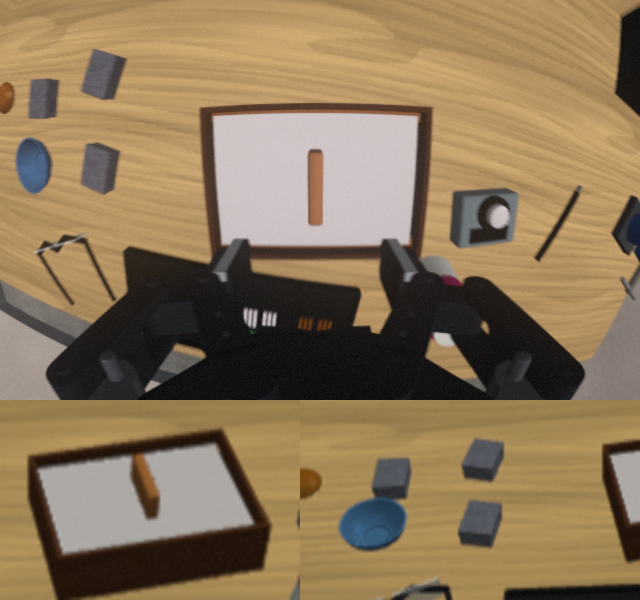

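The divider sits level in the case. Exactly three gift boxes are visible in the wrist view, at (104,73), (44,97) and (100,168). I'll hover over them.

Emit:
{"api": "play_rows", "payload": {
  "commands": [
    {"xyz":[8,-36,-10],"delta_rot":[0,0,0],"jaw":-1},
    {"xyz":[15,-73,-20],"delta_rot":[0,0,0],"jaw":-1},
    {"xyz":[23,-112,-30],"delta_rot":[0,0,0],"jaw":-1},
    {"xyz":[31,-151,-30],"delta_rot":[0,0,0],"jaw":-1},
    {"xyz":[38,-190,-30],"delta_rot":[0,0,0],"jaw":-1},
    {"xyz":[46,-229,-30],"delta_rot":[0,0,0],"jaw":-1},
    {"xyz":[54,-268,-30],"delta_rot":[0,0,0],"jaw":-1},
    {"xyz":[62,-305,-30],"delta_rot":[0,0,0],"jaw":-1},
    {"xyz":[66,-330,-30],"delta_rot":[0,0,0],"jaw":-1},
    {"xyz":[66,-330,-30],"delta_rot":[0,0,0],"jaw":-1}
  ]
}}

```text
time_s: 18.45
eef_pos: [600.1, -316.0, 256.1]
tool_rot: [-0.077, 0.997, -0.001, -0.001]
ft_force: [-0.0, 0.4, 0.4]
width: 0.998
grip_force: 0.0
```

```bash
python3 - <<'E'
from h import *
s=ctrl.get_state();print(s['eef_pos'],R.from_quat(s['tool_rot']).as_matrix().round(3)[:2],s['qpos'].round(2))
c=snap('wrist','w8.png');save(c,'w8')
E
```

```text
[ 600.05015781 -315.95275892  256.07647031] [[-0.988 -0.153 -0.001]
 [-0.153  0.988 -0.002]] [-0.6   0.33  1.34 -0.    1.46 -2.32]
```

View pics/w8.png

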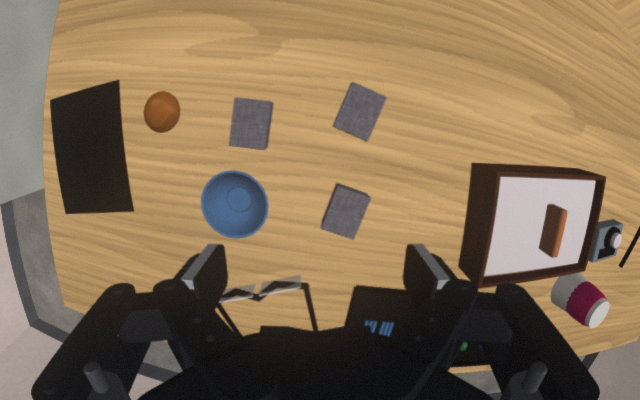

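The view shows the three boxes at (251,123), (360,111) and (346,210), with the bowl at (235,204) and the stone at (162,112).

```bash
cat >> h.py <<'E'
def boxes(c,z=28):
    f=c['frame'];hsv=cv2.cvtColor(f,cv2.COLOR_RGB2HSV).astype(int)
    m=((hsv[...,1]<60)&(hsv[...,2]>55)&(hsv[...,2]<150)).astype(np.uint8)
    m=cv2.morphologyEx(m,cv2.MORPH_OPEN,np.ones((5,5),np.uint8))
    out=[]
    for cn in cv2.findContours(m,cv2.RETR_EXTERNAL,2)[0]:
        if cv2.contourArea(cn)<300: continue
        P=np.array([pos(c,u,v,z,True)[:2] for u,v in cn[:,0]],np.float32)
        (x,y),(w,h),a=cv2.minAreaRect(P)
        if not(35<min(w,h)<62 and 45<max(w,h)<75): continue
        if w<h: a+=90
        out.append((round(x,1),round(y,1),round(w),round(h),round(a%180,1),cn[:,0].mean(0).round()))
    return out   # angle: long axis, deg from world x
E
python3 - <<'E'
from h import *
import pickle
c=pickle.load(open('pics/w8.pkl','rb'))
for b in boxes(c): print(b)
s=ctrl.get_state()
k=pickle.load(open('pics/w7.pkl','rb'));print('key',pos(k,498,216,56,True))
E
```

```text
(643.1, -271.3, 46, 61, 169.2, array([345., 211.]))
(551.4, -402.7, 59, 47, 0.4, array([251., 123.]))
(517.6, -275.7, 45, 59, 166.2, array([360., 111.]))
key [618.22767436 252.2045247   56.        ]
```

Emit:
{"api": "play_rows", "payload": {
  "commands": [
    {"xyz":[-25,19,20],"delta_rot":[0,0,0.1],"jaw":-1},
    {"xyz":[-49,38,45],"delta_rot":[0,0,0.2],"jaw":-1},
    {"xyz":[-49,38,85],"delta_rot":[0,0,0.3],"jaw":-1},
    {"xyz":[-49,38,125],"delta_rot":[0,0,0.342],"jaw":-1},
    {"xyz":[-49,38,160],"delta_rot":[0,0,0.342],"jaw":-1},
    {"xyz":[-49,38,175],"delta_rot":[0,0,0.342],"jaw":-1},
    {"xyz":[-49,38,175],"delta_rot":[0,0,0.342],"jaw":-1},
    {"xyz":[-49,38,175],"delta_rot":[0,0,0.342],"jaw":-1}
  ]
}}

```text
time_s: 19.17
eef_pos: [643.8, -264.2, 82.4]
tool_rot: [0.091, 0.996, 0.0, -0.0]
ft_force: [0.0, -0.6, 0.6]
width: 1.0
grip_force: 0.0
```

```bash
python3 - <<'E'
from h import *
s=ctrl.get_state();M=R.from_quat(s['tool_rot']).as_matrix();print(s['eef_pos'],np.degrees(np.arctan2(M[1,1],M[0,1])))
c=snap('wrist')
for b in boxes(c): print(b,go([b[0],b[1],-1],s))
E
```

```text
[ 643.8360182  -264.20506542   82.36248383] 79.57711860631663
(643.6, -270.6, 45, 62, 169.0, array([309., 210.])) [-1.  -6.4 83.4]
(551.9, -397.0, 59, 60, 90.3, array([116., 131.])) [  66.3 -147.3   83.4]
(520.2, -275.8, 46, 55, 166.0, array([260.,  42.])) [119.4 -33.8  83.5]
```

Emit:
{"api": "play_rows", "payload": {
  "commands": [
    {"xyz":[-1,-6.5,20],"delta_rot":[0,0,0.008],"jaw":-1},
    {"xyz":[-1,-6.5,50],"delta_rot":[0,0,0.008],"jaw":-1},
    {"xyz":[-1,-6.5,72],"delta_rot":[0,0,0.008],"jaw":-1},
    {"xyz":[-1,-6.5,83],"delta_rot":[0,0,0.008],"jaw":-1},
    {"xyz":[-1,-6.5,83],"delta_rot":[0,0,0.008],"jaw":-1},
    {"xyz":[-1,-6.5,83],"delta_rot":[0,0,0.008],"jaw":1},
    {"xyz":[-1,-6.5,83],"delta_rot":[0,0,0.008],"jaw":1},
    {"xyz":[-1,-6.5,83],"delta_rot":[0,0,0.008],"jaw":1},
    {"xyz":[-1,-6.5,83],"delta_rot":[0,0,0.008],"jaw":1},
    {"xyz":[-1,-6.5,83],"delta_rot":[0,0,0.008],"jaw":1}
  ]
}}

```text
time_s: 20.05
eef_pos: [645.5, -272.6, 2.3]
tool_rot: [0.095, 0.995, -0.001, 0.002]
ft_force: [0.7, -0.4, 6.5]
width: 0.527
grip_force: 63.4
```

```bash
cat >> h.py <<'E'
def st(P=None):
    s=ctrl.get_state();M=R.from_quat(s['tool_rot']).as_matrix()
    print(s['time_s'],'tcp',s['eef_pos'].round(1),'yang',np.arctan2(M[1,1],M[0,1]).round(3),'w',round(s['width']*85,1),'grip',round(s['grip_force']),'F',s['ft_force'].round(1),'q6',s['qpos'][5].round(2))
    if P is not None: print('go',go(P,s))
def case(x,y,z): return R.from_euler('z',.157).apply([x,y,z])+[614.5,27,0]
E
python3 -c "
from h import *
st(case(36,-59,56)); print(case(36,-59,56),case(-36,-59,56),case(0,59,56))"
```

```text
20.05 tcp [ 645.5 -272.6    2.3] yang 1.38 w 44.8 grip 63 F [ 0.7 -0.4  6.5] q6 -1.89
go [ 33.  245.  -54.2]
[659.28222154 -25.64553765  56.        ] [588.16776431 -36.90315613  56.        ] [605.27500708  85.27434689  56.        ]
```

Emit:
{"api": "play_rows", "payload": {
  "commands": [
    {"xyz":[0,0,-30],"delta_rot":[0,0,0],"jaw":1},
    {"xyz":[0,0,-65],"delta_rot":[0,0,0],"jaw":1},
    {"xyz":[0,0,-100],"delta_rot":[0,0,0],"jaw":1},
    {"xyz":[4,30,-120],"delta_rot":[0,0,-0.06],"jaw":1},
    {"xyz":[9,66,-120],"delta_rot":[0,0,-0.12],"jaw":1},
    {"xyz":[14,104,-120],"delta_rot":[0,0,-0.18],"jaw":1},
    {"xyz":[18,142,-120],"delta_rot":[0,0,-0.24],"jaw":1},
    {"xyz":[23,180,-120],"delta_rot":[0,0,-0.3],"jaw":1},
    {"xyz":[28,218,-120],"delta_rot":[0,0,-0.347],"jaw":1},
    {"xyz":[31,244,-120],"delta_rot":[0,0,-0.347],"jaw":1}
  ]
}}

```text
time_s: 20.88
eef_pos: [659.4, -22.5, 120.1]
tool_rot: [-0.08, 0.997, 0.0, 0.0]
ft_force: [1.8, 0.3, -0.7]
width: 0.524
grip_force: 62.5
```

Emit:
{"api": "play_rows", "payload": {
  "commands": [
    {"xyz":[0,0,0],"delta_rot":[0,0,0],"jaw":1},
    {"xyz":[0,0,0],"delta_rot":[0,0,0],"jaw":1},
    {"xyz":[0,0,0],"delta_rot":[0,0,0],"jaw":1}
  ]
}}

```text
time_s: 21.13
eef_pos: [659.6, -26.5, 119.8]
tool_rot: [-0.078, 0.997, -0.0, 0.0]
ft_force: [-0.4, -0.3, -0.4]
width: 0.527
grip_force: 62.5
```

```bash
python3 -c "
from h import *
st(case(36,-59,56)); c=snap('wrist','w9.png');save(c,'w9')"
```

```text
21.1333 tcp [659.6 -26.5 119.8] yang 1.727 w 44.8 grip 63 F [-0.4 -0.3 -0.4] q6 -1.89
go [ 0.2  0.9 63.8]
```

View pics/w9.png

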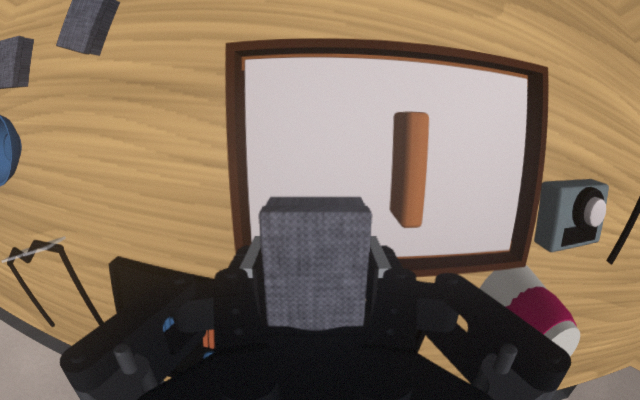

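The box hangs square to the case over its -y half (top face from (265,205) to (366,325)), clear of the handle. I'll lower it.

Emit:
{"api": "play_rows", "payload": {
  "commands": [
    {"xyz":[0,1,20],"delta_rot":[0,0,0],"jaw":1},
    {"xyz":[0,1,40],"delta_rot":[0,0,0],"jaw":1},
    {"xyz":[0,1,54],"delta_rot":[0,0,0],"jaw":1},
    {"xyz":[0,1,60],"delta_rot":[0,0,0],"jaw":1},
    {"xyz":[0,1,61],"delta_rot":[0,0,0],"jaw":1},
    {"xyz":[0,1,61],"delta_rot":[0,0,0],"jaw":1}
  ]
}}

```text
time_s: 21.68
eef_pos: [659.4, -26.3, 58.5]
tool_rot: [-0.077, 0.997, -0.0, -0.0]
ft_force: [0.6, 0.8, -0.8]
width: 0.525
grip_force: 62.5
```

Emit:
{"api": "play_rows", "payload": {
  "commands": [
    {"xyz":[0,0,1.5],"delta_rot":[0,0,0],"jaw":1},
    {"xyz":[0,0,1.5],"delta_rot":[0,0,0],"jaw":1},
    {"xyz":[0,0,1.5],"delta_rot":[0,0,0],"jaw":-0.4},
    {"xyz":[0,0,1.5],"delta_rot":[0,0,0],"jaw":-0.4},
    {"xyz":[0,0,1.5],"delta_rot":[0,0,0],"jaw":-0.4},
    {"xyz":[0,0,-25],"delta_rot":[0,0,0],"jaw":-0.4},
    {"xyz":[0,0,-60],"delta_rot":[0,0,0],"jaw":-0.4},
    {"xyz":[0,0,-95],"delta_rot":[0,0,0],"jaw":-1}
  ]
}}

```text
time_s: 22.35
eef_pos: [658.0, -24.9, 152.5]
tool_rot: [-0.078, 0.997, 0.0, -0.002]
ft_force: [1.0, -0.3, 0.2]
width: 0.827
grip_force: 0.0
```

```bash
python3 -c "
from h import *
st([517.6,-275.7,150]); c=snap('wrist')
print([b for b in boxes(c)]);print([b for b in boxes(c,84)])"
```

```text
22.35 tcp [658.  -24.9 152.5] yang 1.727 w 70.3 grip 0 F [ 1.  -0.3  0.2] q6 -1.88
go [ 177.7 -225.9    2.9]
[(551.3, -393.6, 60, 73, 90.2, array([29., 61.])), (519.2, -268.7, 63, 60, 76.3, array([102.,  30.]))]
[(659.4, -26.1, 64, 47, 9.0, array([319., 219.])), (559.9, -318.3, 47, 57, 90.2, array([29., 61.])), (534.6, -219.6, 50, 47, 76.3, array([102.,  30.]))]
```

Box 1 lies at (659,-26) at 9.0°, square with the case. Next is the box at (518,-276).

Emit:
{"api": "play_rows", "payload": {
  "commands": [
    {"xyz":[23,-29,0],"delta_rot":[0,0,0.05],"jaw":-1},
    {"xyz":[46,-58,0],"delta_rot":[0,0,0.1],"jaw":-1},
    {"xyz":[70,-89,0],"delta_rot":[0,0,0.16],"jaw":-1},
    {"xyz":[94,-119,0],"delta_rot":[0,0,0.22],"jaw":-1},
    {"xyz":[118,-149,0],"delta_rot":[0,0,0.28],"jaw":-1},
    {"xyz":[142,-180,0],"delta_rot":[0,0,0.34],"jaw":-1},
    {"xyz":[166,-210,20],"delta_rot":[0,0,0.397],"jaw":-1},
    {"xyz":[178,-226,50],"delta_rot":[0,0,0.397],"jaw":-1},
    {"xyz":[178,-226,60],"delta_rot":[0,0,0.397],"jaw":-1},
    {"xyz":[178,-226,60],"delta_rot":[0,0,0.397],"jaw":-1}
  ]
}}

```text
time_s: 23.23
eef_pos: [515.7, -275.5, 89.4]
tool_rot: [0.121, 0.993, 0.002, -0.003]
ft_force: [0.2, 1.1, 0.1]
width: 1.003
grip_force: 0.0
```

```bash
python3 -c "
from h import *
st(); c=snap('wrist')
for b in boxes(c): print(b,go([b[0],b[1],-1]))"
```

```text
23.2333 tcp [ 515.7 -275.5   89.4] yang 1.327 w 85.3 grip 0 F [0.2 1.1 0.1] q6 -1.95
(515.7, -274.9, 45, 62, 166.1, array([313., 204.])) [ 1.4 -0.2 92.5]
```

Emit:
{"api": "play_rows", "payload": {
  "commands": [
    {"xyz":[0,0,20],"delta_rot":[0,0,0],"jaw":-1},
    {"xyz":[0,0,50],"delta_rot":[0,0,0],"jaw":-1},
    {"xyz":[0,0,78],"delta_rot":[0,0,0],"jaw":-1},
    {"xyz":[0,0,90],"delta_rot":[0,0,0],"jaw":-1},
    {"xyz":[0,0,90],"delta_rot":[0,0,0],"jaw":-1},
    {"xyz":[0,0,90],"delta_rot":[0,0,0],"jaw":1},
    {"xyz":[0,0,90],"delta_rot":[0,0,0],"jaw":1},
    {"xyz":[0,0,90],"delta_rot":[0,0,0],"jaw":1},
    {"xyz":[0,0,90],"delta_rot":[0,0,0],"jaw":1},
    {"xyz":[0,0,90],"delta_rot":[0,0,0],"jaw":1}
  ]
}}

```text
time_s: 24.12
eef_pos: [520.5, -277.2, 5.9]
tool_rot: [0.12, 0.993, -0.001, 0.002]
ft_force: [-0.3, 0.5, 6.3]
width: 0.523
grip_force: 63.4
```

```bash
python3 -c "
from h import *
st(case(-36,-59,56))"
```

```text
24.1167 tcp [ 520.5 -277.2    5.9] yang 1.33 w 44.5 grip 63 F [-0.3  0.5  6.3] q6 -1.95
go [ -8.6 249.5 -50.4]
```

Emit:
{"api": "play_rows", "payload": {
  "commands": [
    {"xyz":[0,0,-30],"delta_rot":[0,0,0],"jaw":1},
    {"xyz":[0,0,-65],"delta_rot":[0,0,0],"jaw":1},
    {"xyz":[0,0,-100],"delta_rot":[0,0,0],"jaw":1},
    {"xyz":[-1,30,-120],"delta_rot":[0,0,-0.06],"jaw":1},
    {"xyz":[-3,66,-120],"delta_rot":[0,0,-0.12],"jaw":1},
    {"xyz":[-5,104,-120],"delta_rot":[0,0,-0.18],"jaw":1},
    {"xyz":[-7,142,-120],"delta_rot":[0,0,-0.24],"jaw":1},
    {"xyz":[-9,180,-120],"delta_rot":[0,0,-0.3],"jaw":1},
    {"xyz":[-11,218,-120],"delta_rot":[0,0,-0.36],"jaw":1},
    {"xyz":[-12,249,-120],"delta_rot":[0,0,-0.397],"jaw":1}
  ]
}}

```text
time_s: 24.95
eef_pos: [590.3, -34.6, 124.3]
tool_rot: [-0.08, 0.997, 0.0, 0.001]
ft_force: [0.6, -0.5, -0.2]
width: 0.52
grip_force: 62.5
```

Emit:
{"api": "play_rows", "payload": {
  "commands": [
    {"xyz":[0,0,0],"delta_rot":[0,0,0],"jaw":1},
    {"xyz":[0,0,0],"delta_rot":[0,0,0],"jaw":1},
    {"xyz":[0,0,0],"delta_rot":[0,0,0],"jaw":1},
    {"xyz":[0,0,0],"delta_rot":[0,0,0],"jaw":1}
  ]
}}

```text
time_s: 25.28
eef_pos: [589.5, -38.2, 123.5]
tool_rot: [-0.077, 0.997, -0.0, 0.0]
ft_force: [0.1, -0.2, -1.2]
width: 0.523
grip_force: 62.5
```

```bash
python3 -c "
from h import *
st(case(-36,-59,59)); c=snap('wrist')
print(boxes(c,148))"
```

```text
25.2833 tcp [589.5 -38.2 123.5] yang 1.726 w 44.5 grip 62 F [ 0.1 -0.2 -1.2] q6 -1.92
go [ 1.1  1.5 64.5]
[(574.4, 98.6, 42, 55, 103.1, array([557., 261.]))]
```

Emit:
{"api": "play_rows", "payload": {
  "commands": [
    {"xyz":[1,1.5,20],"delta_rot":[0,0,0],"jaw":1},
    {"xyz":[1,1.5,40],"delta_rot":[0,0,0],"jaw":1},
    {"xyz":[1,1.5,54],"delta_rot":[0,0,0],"jaw":1},
    {"xyz":[1,1.5,61],"delta_rot":[0,0,0],"jaw":1},
    {"xyz":[1,1.5,63],"delta_rot":[0,0,0],"jaw":1},
    {"xyz":[1,1.5,64],"delta_rot":[0,0,0],"jaw":1},
    {"xyz":[1,1.5,64],"delta_rot":[0,0,0],"jaw":1}
  ]
}}

```text
time_s: 25.92
eef_pos: [588.8, -37.1, 61.7]
tool_rot: [-0.077, 0.997, -0.0, 0.0]
ft_force: [-6.3, -0.2, 12.1]
width: 0.525
grip_force: 64.4
```

Emit:
{"api": "play_rows", "payload": {
  "commands": [
    {"xyz":[0,0,-1.5],"delta_rot":[0,0,0],"jaw":1},
    {"xyz":[0,0,-1.5],"delta_rot":[0,0,0],"jaw":-0.4},
    {"xyz":[0,0,-1.5],"delta_rot":[0,0,0],"jaw":-0.4},
    {"xyz":[0,0,-1.5],"delta_rot":[0,0,0],"jaw":-0.4},
    {"xyz":[0,0,-25],"delta_rot":[0,0,0],"jaw":-0.4},
    {"xyz":[0,0,-60],"delta_rot":[0,0,0],"jaw":-0.4},
    {"xyz":[0,0,-95],"delta_rot":[0,0,0],"jaw":-1},
    {"xyz":[0,0,-95],"delta_rot":[0,0,0],"jaw":-1}
  ]
}}

```text
time_s: 26.58
eef_pos: [593.0, -36.7, 162.3]
tool_rot: [-0.078, 0.997, -0.002, 0.006]
ft_force: [2.1, -0.4, 1.5]
width: 0.954
grip_force: 0.0
```

```bash
python3 -c "
from h import *
st([551.4,-402.7,150]); c=snap('wrist','w10.png')
print([b for b in boxes(c)]);print([b for b in boxes(c,84)])"
```

```text
26.5833 tcp [593.  -36.7 162.3] yang 1.727 w 81.1 grip 0 F [ 2.1 -0.4  1.5] q6 -1.92
go [  98.1 -355.    12.7]
[(551.1, -389.1, 59, 73, 90.3, array([ 38., 118.]))]
[(653.7, -27.2, 70, 46, 9.1, array([316., 270.])), (584.2, -37.8, 62, 45, 8.8, array([325., 185.])), (545.9, -319.5, 47, 58, 90.3, array([ 38., 118.]))]
```

View pics/w10.png

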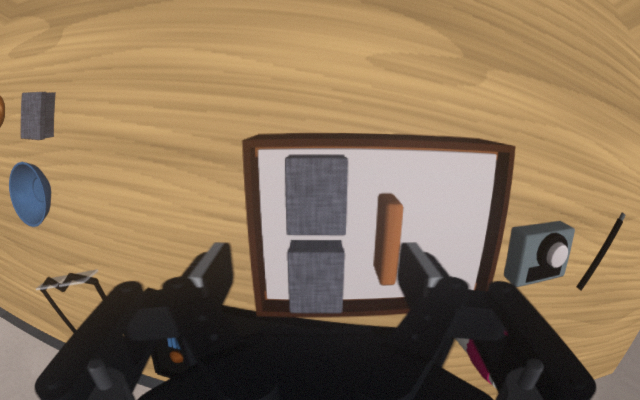

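The two boxes lie flat at (316,195) and (316,276), square and separate, with the handle to their right. Now the third box, which is still at about (551,-403).

Emit:
{"api": "play_rows", "payload": {
  "commands": [
    {"xyz":[9,-36,0],"delta_rot":[0,0,0.02],"jaw":-1},
    {"xyz":[18,-72,0],"delta_rot":[0,0,0.04],"jaw":-1},
    {"xyz":[28,-109,0],"delta_rot":[0,0,0.06],"jaw":-1},
    {"xyz":[38,-147,0],"delta_rot":[0,0,0.08],"jaw":-1},
    {"xyz":[48,-185,0],"delta_rot":[0,0,0.1],"jaw":-1},
    {"xyz":[58,-223,0],"delta_rot":[0,0,0.12],"jaw":-1},
    {"xyz":[68,-261,0],"delta_rot":[0,0,0.149],"jaw":-1},
    {"xyz":[78,-299,0],"delta_rot":[0,0,0.149],"jaw":-1},
    {"xyz":[88,-335,20],"delta_rot":[0,0,0.149],"jaw":-1},
    {"xyz":[93,-355,50],"delta_rot":[0,0,0.149],"jaw":-1}
  ]
}}

```text
time_s: 27.47
eef_pos: [552.5, -407.0, 106.9]
tool_rot: [-0.002, 1.0, -0.003, 0.003]
ft_force: [-0.1, -0.3, 1.3]
width: 1.0
grip_force: 0.0
```

Emit:
{"api": "play_rows", "payload": {
  "commands": [
    {"xyz":[0,0,10],"delta_rot":[0,0,0],"jaw":-1},
    {"xyz":[0,0,10],"delta_rot":[0,0,0],"jaw":-1},
    {"xyz":[0,0,10],"delta_rot":[0,0,0],"jaw":-1},
    {"xyz":[0,0,10],"delta_rot":[0,0,0],"jaw":-1}
  ]
}}

```text
time_s: 27.8
eef_pos: [552.5, -400.1, 95.0]
tool_rot: [-0.004, 1.0, -0.0, 0.0]
ft_force: [0.4, 0.9, 0.2]
width: 1.005
grip_force: 0.0
```

```bash
python3 -c "
from h import *
st(); c=snap('wrist')
for b in boxes(c): print(b,go([b[0],b[1],2]))"
```

```text
27.8 tcp [ 552.5 -400.1   95. ] yang 1.579 w 85.4 grip 0 F [0.4 0.9 0.2] q6 -2.32
(549.7, -404.6, 61, 45, 0.1, array([307., 210.])) [ 3.5 -4.2 93.9]
```

Emit:
{"api": "play_rows", "payload": {
  "commands": [
    {"xyz":[2.5,-4,20],"delta_rot":[0,0,0.004],"jaw":-1},
    {"xyz":[2.5,-4,50],"delta_rot":[0,0,0.004],"jaw":-1},
    {"xyz":[2.5,-4,80],"delta_rot":[0,0,0.004],"jaw":-1},
    {"xyz":[2.5,-4,93],"delta_rot":[0,0,0.004],"jaw":-1},
    {"xyz":[2.5,-4,93],"delta_rot":[0,0,0.004],"jaw":-1},
    {"xyz":[2.5,-4,93],"delta_rot":[0,0,0.004],"jaw":1},
    {"xyz":[2.5,-4,93],"delta_rot":[0,0,0.004],"jaw":1},
    {"xyz":[2.5,-4,93],"delta_rot":[0,0,0.004],"jaw":1},
    {"xyz":[2.5,-4,93],"delta_rot":[0,0,0.004],"jaw":1},
    {"xyz":[2.5,-4,93],"delta_rot":[0,0,0.004],"jaw":1}
  ]
}}

```text
time_s: 28.68
eef_pos: [551.1, -406.4, 4.4]
tool_rot: [-0.002, 1.0, -0.002, 0.002]
ft_force: [0.3, 0.0, 7.4]
width: 0.524
grip_force: 63.7
```

```bash
python3 -c "
from h import *
st(case(0,59,56))"
```

```text
28.6833 tcp [ 551.1 -406.4    4.4] yang 1.574 w 44.5 grip 64 F [0.3 0.  7.4] q6 -2.32
go [-56.  491.4 -53. ]
```

Emit:
{"api": "play_rows", "payload": {
  "commands": [
    {"xyz":[0,0,-30],"delta_rot":[0,0,0],"jaw":1},
    {"xyz":[0,0,-65],"delta_rot":[0,0,0],"jaw":1},
    {"xyz":[0,0,-105],"delta_rot":[0,0,0],"jaw":1},
    {"xyz":[-3,27,-130],"delta_rot":[0,0,0],"jaw":1},
    {"xyz":[-7,63,-130],"delta_rot":[0,0,-0.02],"jaw":1},
    {"xyz":[-11,102,-130],"delta_rot":[0,0,-0.04],"jaw":1},
    {"xyz":[-16,141,-130],"delta_rot":[0,0,-0.06],"jaw":1},
    {"xyz":[-20,180,-130],"delta_rot":[0,0,-0.08],"jaw":1},
    {"xyz":[-25,219,-130],"delta_rot":[0,0,-0.1],"jaw":1},
    {"xyz":[-29,258,-130],"delta_rot":[0,0,-0.12],"jaw":1}
  ]
}}

```text
time_s: 29.52
eef_pos: [577.6, -145.2, 132.2]
tool_rot: [-0.062, 0.998, -0.0, 0.001]
ft_force: [0.6, -0.3, -1.6]
width: 0.521
grip_force: 62.8
```

```bash
python3 -c "
from h import *
st(case(0,59,132))"
```

```text
29.5167 tcp [ 577.6 -145.2  132.2] yang 1.695 w 44.3 grip 63 F [ 0.6 -0.3 -1.6] q6 -2.07
go [-5.590e+01  2.253e+02  2.000e-01]
```

Emit:
{"api": "play_rows", "payload": {
  "commands": [
    {"xyz":[-9,37,0],"delta_rot":[0,0,-0.02],"jaw":1},
    {"xyz":[-18,74,0],"delta_rot":[0,0,-0.033],"jaw":1},
    {"xyz":[-28,112,0],"delta_rot":[0,0,-0.033],"jaw":1},
    {"xyz":[-37,150,0],"delta_rot":[0,0,-0.033],"jaw":1},
    {"xyz":[-46,188,0],"delta_rot":[0,0,-0.033],"jaw":1},
    {"xyz":[-56,225,0],"delta_rot":[0,0,-0.033],"jaw":1},
    {"xyz":[-56,225,0],"delta_rot":[0,0,-0.033],"jaw":1},
    {"xyz":[-56,225,0],"delta_rot":[0,0,-0.033],"jaw":1},
    {"xyz":[-56,225,0],"delta_rot":[0,0,-0.033],"jaw":1}
  ]
}}

```text
time_s: 30.27
eef_pos: [605.4, 83.3, 131.7]
tool_rot: [-0.079, 0.997, -0.0, 0.0]
ft_force: [-0.6, -0.7, -1.2]
width: 0.524
grip_force: 62.8
```

```bash
python3 -c "
from h import *
st(case(0,59,61))"
```

```text
30.2667 tcp [605.4  83.3 131.7] yang 1.728 w 44.5 grip 63 F [-0.6 -0.7 -1.2] q6 -1.72
go [-0.1  2.  70.7]
```

Emit:
{"api": "play_rows", "payload": {
  "commands": [
    {"xyz":[0,2,20],"delta_rot":[0,0,0],"jaw":1},
    {"xyz":[0,2,45],"delta_rot":[0,0,0],"jaw":1},
    {"xyz":[0,2,60],"delta_rot":[0,0,0],"jaw":1},
    {"xyz":[0,2,67],"delta_rot":[0,0,0],"jaw":1},
    {"xyz":[0,2,70],"delta_rot":[0,0,0],"jaw":1},
    {"xyz":[0,2,71],"delta_rot":[0,0,0],"jaw":1},
    {"xyz":[0,2,71],"delta_rot":[0,0,0],"jaw":1}
  ]
}}

```text
time_s: 30.85
eef_pos: [605.9, 84.3, 61.2]
tool_rot: [-0.077, 0.997, -0.0, 0.001]
ft_force: [0.9, 0.6, -0.5]
width: 0.523
grip_force: 62.8
```

Emit:
{"api": "play_rows", "payload": {
  "commands": [
    {"xyz":[0,0,1.5],"delta_rot":[0,0,0],"jaw":1},
    {"xyz":[0,0,2],"delta_rot":[0,0,0],"jaw":1},
    {"xyz":[0,0,2],"delta_rot":[0,0,0],"jaw":1}
  ]
}}

```text
time_s: 31.1
eef_pos: [606.2, 84.6, 60.4]
tool_rot: [-0.078, 0.997, -0.0, 0.001]
ft_force: [-3.1, -1.4, 6.4]
width: 0.525
grip_force: 63.6
```

Contact. I'll release and go up.

Emit:
{"api": "play_rows", "payload": {
  "commands": [
    {"xyz":[0,0,-1],"delta_rot":[0,0,0],"jaw":-0.4},
    {"xyz":[0,0,-1],"delta_rot":[0,0,0],"jaw":-0.4},
    {"xyz":[0,0,-1],"delta_rot":[0,0,0],"jaw":-0.4},
    {"xyz":[0,0,-25],"delta_rot":[0,0,0],"jaw":-0.4},
    {"xyz":[0,0,-60],"delta_rot":[0,0,0],"jaw":-0.4},
    {"xyz":[0,0,-95],"delta_rot":[0,0,0],"jaw":-0.4},
    {"xyz":[0,0,-130],"delta_rot":[0,0,0],"jaw":1},
    {"xyz":[0,0,-150],"delta_rot":[0,0,0],"jaw":1},
    {"xyz":[0,0,-150],"delta_rot":[0,0,0],"jaw":1},
    {"xyz":[0,0,-150],"delta_rot":[0,0,0],"jaw":1}
  ]
}}

```text
time_s: 31.93
eef_pos: [606.2, 85.4, 210.2]
tool_rot: [-0.078, 0.997, -0.0, 0.002]
ft_force: [-0.9, 0.2, -0.5]
width: 0.134
grip_force: 0.0
```

```bash
python3 - <<'E'
from h import *
st([622,252,150])
c=snap('wrist','w11.png');save(c,'w11')
for b in boxes(c,84): print(b)
E
```

```text
31.9333 tcp [606.2  85.4 210.2] yang 1.727 w 11.4 grip 0 F [-0.9  0.2 -0.5] q6 -1.72
go [-41.4 162.2  60.2]
(655.5, -22.0, 65, 53, 8.6, array([193., 223.]))
(604.8, 84.5, 61, 45, 8.9, array([315., 184.]))
(584.6, -32.9, 59, 53, 8.4, array([194., 150.]))
```

View pics/w11.png

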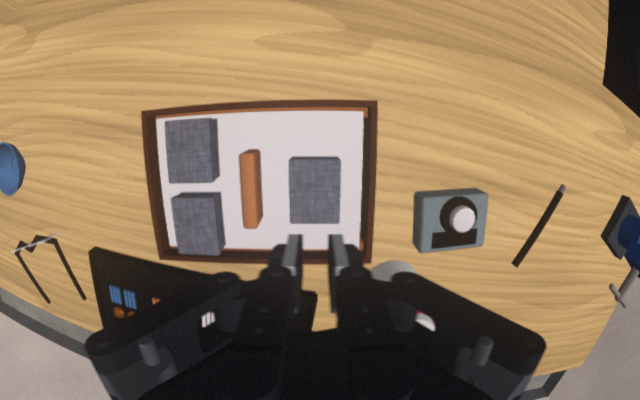

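The case is packed: boxes at (190,150), (198,223) and (314,190), square and apart, with the handle between them. The key cap is at (463,218).

```bash
python3 - <<'E'
from h import *
import pickle
c=pickle.load(open('pics/w11.pkl','rb'))
P=pos(c,463,218,56,True);print(P); st([P[0],P[1],110])
E
```

```text
[615.81765696 250.67073229  56.        ]
31.9833 tcp [604.9  85.4 208. ] yang 1.727 w 4.0 grip 0 F [-0.3  0.6 -0.4] q6 -1.72
go [-36.5 161.6  98.1]
```

Emit:
{"api": "play_rows", "payload": {
  "commands": [
    {"xyz":[-9,36,10],"delta_rot":[0,0,0],"jaw":1},
    {"xyz":[-18,74,20],"delta_rot":[0,0,0],"jaw":1},
    {"xyz":[-27,112,30],"delta_rot":[0,0,0],"jaw":1},
    {"xyz":[-34,150,40],"delta_rot":[0,0,0],"jaw":1},
    {"xyz":[-37,162,70],"delta_rot":[0,0,0],"jaw":1},
    {"xyz":[-37,162,98],"delta_rot":[0,0,0],"jaw":1},
    {"xyz":[-37,162,98],"delta_rot":[0,0,0],"jaw":1},
    {"xyz":[-37,162,98],"delta_rot":[0,0,0],"jaw":1}
  ]
}}

```text
time_s: 32.65
eef_pos: [613.2, 250.3, 105.9]
tool_rot: [-0.078, 0.997, -0.001, -0.004]
ft_force: [-0.5, -1.3, -0.5]
width: -0.002
grip_force: 0.0
```

```bash
python3 - <<'E'
from h import *
c=snap('wrist','w12.png');save(c,'w12');st()
hsv=cv2.cvtColor(c['frame'],cv2.COLOR_RGB2HSV)
m=((hsv[...,1]<45)&(hsv[...,2]>150)).astype(np.uint8)
n,l,s,ce=cv2.connectedComponentsWithStats(m)
for i in range(1,n):
    if s[i,4]>150: print(s[i],ce[i].round(),pos(c,*ce[i],56,True).round(1))
E
```

```text
32.7 tcp [615.3 250.4 108.8] yang 1.727 w -0.1 grip 0 F [0.8 0.  0.9] q6 -1.46
[   10    73   149   192 12346] [ 99. 164.] [596.9  83.6  56. ]
[  0 174  19  17 237] [  9. 183.] [628.2 -48.1  56. ]
[ 298  209   43   35 1007] [321. 224.] [614.5 254.3  56. ]
[ 66 321  15  21 167] [ 73. 331.] [779.5  18.6  56. ]
[ 81 327  16  21 170] [ 89. 337.] [779.4  40.9  56. ]
[   0  331  123   69 4213] [ 42. 377.] [920.9 -98.4  56. ]
```

View pics/w12.png

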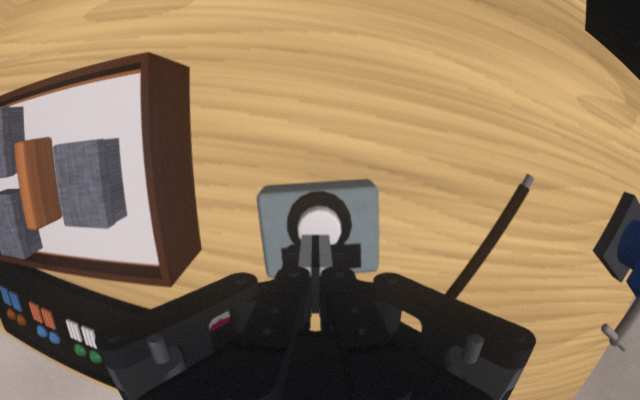

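The key disc is centred at about (320,230), roughly 3 mm from the fingertip on both axes. Pressing now.

Emit:
{"api": "play_rows", "payload": {
  "commands": [
    {"xyz":[-3.5,2.5,20],"delta_rot":[0,0,0],"jaw":1},
    {"xyz":[-3.5,2.5,38],"delta_rot":[0,0,0],"jaw":1},
    {"xyz":[-3.5,2.5,48],"delta_rot":[0,0,0],"jaw":1},
    {"xyz":[-3.5,2.5,52],"delta_rot":[0,0,0],"jaw":1},
    {"xyz":[-3.5,2.5,55],"delta_rot":[0,0,0],"jaw":1},
    {"xyz":[-3.5,2.5,57],"delta_rot":[0,0,0],"jaw":1},
    {"xyz":[-3.5,2.5,58],"delta_rot":[0,0,0],"jaw":1},
    {"xyz":[-3.5,2.5,58],"delta_rot":[0,0,0],"jaw":1}
  ]
}}

```text
time_s: 33.37
eef_pos: [620.3, 253.9, 53.6]
tool_rot: [-0.078, 0.997, -0.0, 0.001]
ft_force: [-0.2, -1.3, 3.1]
width: -0.003
grip_force: 1.4
```

Emit:
{"api": "play_rows", "payload": {
  "commands": [
    {"xyz":[0,0,2],"delta_rot":[0,0,0],"jaw":1},
    {"xyz":[0,0,3],"delta_rot":[0,0,0],"jaw":1},
    {"xyz":[0,0,4],"delta_rot":[0,0,0],"jaw":1},
    {"xyz":[0,0,5],"delta_rot":[0,0,0],"jaw":1},
    {"xyz":[0,0,5],"delta_rot":[0,0,0],"jaw":1}
  ]
}}

```text
time_s: 33.78
eef_pos: [620.6, 254.2, 49.9]
tool_rot: [-0.078, 0.997, -0.0, 0.001]
ft_force: [-4.8, -3.4, 14.3]
width: -0.0
grip_force: 6.9
```

The force is 14 N at 49.9 mm, so the key has bottomed out. I'll release it and retreat.

Emit:
{"api": "play_rows", "payload": {
  "commands": [
    {"xyz":[0,0,0.5],"delta_rot":[0,0,0],"jaw":1},
    {"xyz":[0,0,-3],"delta_rot":[0,0,0],"jaw":1},
    {"xyz":[0,0,-8],"delta_rot":[0,0,0],"jaw":1},
    {"xyz":[0,0,-30],"delta_rot":[0,0,0],"jaw":1},
    {"xyz":[0,0,-65],"delta_rot":[0,0,0],"jaw":1},
    {"xyz":[0,0,-105],"delta_rot":[0,0,0],"jaw":1},
    {"xyz":[0,0,-140],"delta_rot":[0,0,0],"jaw":1},
    {"xyz":[0,-10,-160],"delta_rot":[0,0,0],"jaw":1},
    {"xyz":[0,-10,-160],"delta_rot":[0,0,0],"jaw":1},
    {"xyz":[0,-10,-160],"delta_rot":[0,0,0],"jaw":1}
  ]
}}

```text
time_s: 34.62
eef_pos: [621.9, 244.5, 208.9]
tool_rot: [-0.078, 0.997, 0.001, 0.002]
ft_force: [-0.2, 0.3, -0.4]
width: 0.002
grip_force: 0.0
```

```bash
python3 - <<'E'
from h import *
st();c=snap('scene','s9.png')
E
```

```text
34.6167 tcp [621.9 244.5 208.9] yang 1.727 w 0.2 grip 0 F [-0.2  0.3 -0.4] q6 -1.47
```

View pics/s9.png

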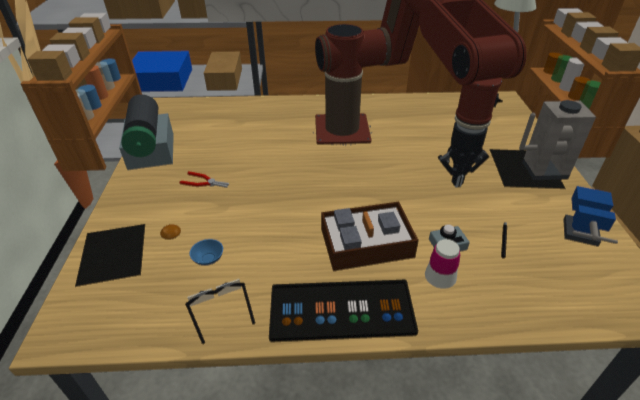

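The case is packed with three boxes around (365,227), and nothing else on the bench has moved. Handing in.

```bash
python3 -c "
from bench import ctrl
print(ctrl.hand_in())"
```

```text
the job is handed in; nothing more can be done
None
```

The job is handed in at about 35 s: three tubs on the case floor, the divider seated on its ledges, three gift boxes lying flat and square beside its handle, the counter key pressed to its stop (14 N) and released, and everything else on the bench left where it was; no verdict was returned.

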